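# Unstack the riveting dies into their nests

### The arm

A 6-joint arm with a two-finger parallel gripper is mounted at the origin on a cart in front of the work surface, level with it; the furniture and walls round the work are solid. World frame = base frame: x ahead of the robot, y to its left, z up, the work surface at z = 0. Lengths are in m, angles in degrees, forces in N, time in s.
With the tool pointing down it reaches from about 0.3 to 0.75 m from the base axis. Payload 8.5 kg.
Tool frame: the origin (TCP) lies midway between the tips of the shut fingers; the grasp point (between the pads) lies 19 mm behind it; y points along the fingers, x is the direction in which the jaws open and shut, and the axes are right-handed (so a half turn about y gives the same grasp; the last joint's range is limited). The gripper opens to 85 mm and grips with 20 to 120 N. Pads are 22 mm wide; open, the fingers measure 114 mm over their backs; the gripper's body (76 mm by 85 mm) begins 54 mm behind the grasp point. The pads swing forward as they close: fully open they stand 13 mm farther back than shut.
Start: joints at [54.528, 21.807, 74.336, -0, 83.858, -12.336], TCP at [0.216, 0.506, 0.231] pointing down, gripper open.
Joint ranges: [-178.18, 178.18], [-50.72, 133.34], [12.68, 142.11], [-81.47, 261.47], [9.98, 163.14], [-165.26, 165.26]. Speed limits (degrees/s): [136.94, 136.94, 180, 180, 180, 180].

### API

Orientations are given as a 3x3 rotation matrix whose columns are the frame's x, y, z axes.
In Python, from rig import env gives the robot as it stands.
- The arm moves only by the tool carry_out, never from a script. Its argument "plan" is a list of rows, each a list of 3 entries, a list of its own where there are three numbers: the shift along the tool's x, y, z in m, then the turn, a rotation vector about the tool's x, y, z in degrees, then the finger opening in m, from 0 to 0.0854. In form: [[[dx, dy, dz], [ax, ay, az], jaw], ...]. A call has 1 to 8 rows; each row shifts and turns the commanded pose from where the row before left it, along the tool's axes as they then stand; what a row does not reach is not made up. A row lasts 1/8 s, in which the tool goes at most 62.5 mm and 10.7 degrees, less where a joint would pass 70% of its speed; a pose out of reach is approached as far as the arm can. A call is refused whole if a number of a shift passes 0.0625 or a number of a turn 10.7, either way. A call with a gripper value outside its range is refused whole. The fingers move at their own pace and stop on an object; "force" is the grip in N (left out, the last holds). Time passes only in rows, so rows that do not move let the fingers close. It gives the time, the measured TCP pose, the force and the opening at its end, in the units of the state.
- env.observe(): the state, without advancing time (a new reading comes with each control period).
- env.get_image(name): name is "side" or "top"; returns a dict with "image" (420x560x3 uint8, red, green, blue), "vfov" (degrees; the focal length in pixels is half the picture's height over the tangent of half this angle, whatever the lens; pixels are square), "cx", "cy" (the principal point, pixels), "rvec" (rotation vector, rad) and "tvec" (3), from world to camera coordinates, as OpenCV has them. Camera axes: x right, y down, z forward; pixel columns grow to the right and rows downward; lengths in m; the calibration is good to about 2 mm. A picture is of the moment at which its call begins. There is no depth.
- env.close_job(): hands the job in, once; it reports no verdict.
Trained networks look in a picture, given as the dict that the camera call returned (one of the last four; its "shot" number tells which), for a name from the list of things; names that differ only in an ending like _2 or _b are one class to them, and where a whole thing is asked for, a point or a joint stands for the part that bears it (a point fixed in the world has none). Each returns a list of dicts, best first, with "conf" (0 to 1); they miss things now and then, are a little off and sometimes report something else, mostly with a low value. They report only what shows in the picture. A call takes as long as a camera call. They do not tell look-alikes from the thing itself.
- env.outline_of(target, picture): "mask" (420x560 bool, what is visible of it) and "pixel" ([row, column] in pixels, amid what is visible of it).
The state is a dict: "time_s": time; "q": joint angles; "qvel": joint speeds; "joint_efforts": joint torques, N m; "position": TCP position; "tool_rot": TCP orientation; "ft_force": force on the tool from outside, world axes, zero at the start; "wrist_torque": the same for the moment, N m; "grip_width": finger opening in m.
Only numpy, scipy, OpenCV 4.12 (cv2) and the standard library are available. Lean on these libraries where they do the work, as an engineer would, in place of code of your own. Each camera call takes 0.05 s, during which the arm holds its last target.

### The job

Take apart the stack of riveting tools and stand each one upright in the middle of its own nest, flat on the floor inside the lip: the rivet set in the smallest nest, and the three steel dies by size in the other three. Set them down gently rather than dropping them, let none topple, and leave the grease tin and the rivet cup where they stand.

Things in the scene. Friction and masses are not known exactly. Their poses are not given: they have to be found in the camera images.
- die_large: steel riveting die, the widest of three: upright disc 62 mm in diameter, 36 mm high, flat top and bottom, round all about; bottom of the stack, standing on the worktop. Origin: centre of its underside, z up. Weighs between 0.1 and 0.6 kg
- nest_large: nest for the 62 mm die, the largest of four: fixed square aluminium plate 96 mm wide, 3 mm thick, with a round lip 82 mm in inner diameter (4 mm thick, top 6 mm above the worktop) around a flat black floor 3 mm above the worktop. Origin: centre of its underside, on the worktop, z up
- die_medium: steel riveting die, the middle one of three: upright disc 48 mm in diameter, 36 mm high, flat top and bottom, round all about; second from the bottom of the stack. Origin: centre of its underside, z up. Weighs between 0.1 and 0.6 kg
- nest_medium: nest for the 48 mm die, the second largest of four: fixed square aluminium plate 82 mm wide, 3 mm thick, with a round lip 68 mm in inner diameter (4 mm thick, top 6 mm above the worktop) around a flat black floor 3 mm above the worktop. Origin: centre of its underside, on the worktop, z up
- die_small: steel riveting die, the narrowest of three: upright disc 36 mm in diameter, 36 mm high, flat top and bottom, round all about; third from the bottom of the stack, under the rivet set. Origin: centre of its underside, z up. Weighs between 0.1 and 0.6 kg
- nest_small: nest for the 36 mm die, the second smallest of four: fixed square aluminium plate 70 mm wide, 3 mm thick, with a round lip 56 mm in inner diameter (4 mm thick, top 6 mm above the worktop) around a flat black floor 3 mm above the worktop. Origin: centre of its underside, on the worktop, z up
- rivet_set: rivet set: light grey metal punch, 58 mm tall, standing upright on top of the stack; lower part a cylinder 25 mm in diameter up to about 30 mm height, upper part narrower and slightly tapered. Origin: centre of its underside, z up. 0.13 kg or so
- nest_set: nest for the rivet set, the smallest of four: fixed square aluminium plate 59 mm wide, 3 mm thick, with a round lip 45 mm in inner diameter (4 mm thick, top 6 mm above the worktop) around a flat black floor 3 mm above the worktop. Origin: centre of its underside, on the worktop, z up
- grease_tin: bystander: round grease tin with red lid, 72 mm in diameter, 38 mm high, loose, on the left. Origin: centre of underside
- rivet_cup: bystander: small aluminium cup of rivets, 110 mm in diameter, 36 mm high, loose, on the right. Origin: centre of underside
Not all that is in view belongs to the job. Leave any blue look-alike of the die_large alone.

How it is judged:
By the outcome, as a careful person would: the job done as asked, in the order asked, and still so for the second after the job is handed in, with the robot touching nothing.
It also fails if it takes over 115 s, if anything falls off the work surface, if the arm or the gripper's body presses on something with over 40 N, if the wrist force passes 120 N, or if a joint passes its speed limit or range.

## Working session

There is one attempt and no reset: what is moved stays moved. The work goes in short steps, Python scripts to look and compute and a tool call to move; the robot and the scene stay as the last step left them, time stands still between calls to the robot, and variables do not carry over. Pictures are saved under pics/ and viewed, and the job is handed in when it is done.

Besides the shell and the picture viewer there is one more tool, called in YAML: its name, and indented under it one key for each argument. carry_out: Moves the arm, as the interface text tells. Its arguments: {"type":"object","properties":{"plan":{"type":"array","items":{"type":"array"}},"force":{"type":"number"}},"required":["plan"]}

```bash
ls; mkdir -p pics; python3 - <<'E'
from rig import env
import cv2,numpy as np
o=env.observe()
for k,v in o.items(): print(k,np.round(v,4).tolist())
for n in("side","top"):
    p=env.get_image(n); cv2.imwrite(f"pics/{n}0.png",p["image"][:,:,::-1])
    print(n,p["vfov"],p["cx"],p["cy"],p["rvec"],p["tvec"],[k for k in p], p["shot"])
    for t in "die_large die_medium die_small rivet_set nest_large nest_medium nest_small nest_set grease_tin rivet_cup".split():
        print(t,[(round(float(d["conf"]),2),np.round(d["pixel"],1).tolist(),int(d["mask"].sum())) for d in env.outline_of(t,p)])
print(env.observe()["time_s"])
E
```

```text
pics
time_s 0.0
q [54.5279, 21.843, 74.3851, -0.0015, 83.8594, -12.3354]
qvel [0.001, -0.0255, 0.076, 0.1214, -0.009, -0.0545]
joint_efforts [-0.0, -44.8479, -23.1278, -0.0002, 0.0049, -0.0]
position [0.2159, 0.5055, 0.2307]
tool_rot [[0.3929, -0.0009, -0.9196], [0.9196, -0.0013, 0.3929], [-0.0015, -1.0, 0.0003]]
ft_force [-0.1938, 0.467, -0.0506]
wrist_torque [0.0101, -0.0149, -0.0164]
grip_width 0.0852
side 55.95641379174868 271.8286662764144 209.3386769717052 [ 1.90438405 -0.40182533  0.28811192] [-0.46668516  0.12933013  0.98731894] ['image', 'vfov', 'cx', 'cy', 'rvec', 'tvec', 'shot'] 1
die_large [(0.94, [264.0, 293.7], 413), (0.63, [267.4, 251.0], 575), (0.6, [284.6, 283.3], 717)]
die_medium [(0.84, [248.6, 296.6], 303)]
die_small [(0.48, [233.9, 297.0], 223)]
rivet_set [(0.73, [220.9, 296.0], 187), (0.43, [243.3, 333.0], 205)]
nest_large [(0.76, [211.1, 306.0], 231), (0.74, [250.8, 298.6], 311)]
nest_medium [(0.81, [235.1, 270.4], 366)]
nest_small [(0.46, [209.5, 240.6], 145)]
nest_set [(0.67, [243.6, 336.0], 212)]
grease_tin [(0.63, [185.0, 262.0], 237)]
rivet_cup [(0.93, [286.6, 362.0], 1345)]
top 52.64754892467361 277.2874472313852 205.9420187237496 [ 2.18066227 -2.2006915   0.07478344] [-0.0059378   0.5183036   1.43799336] ['image', 'vfov', 'cx', 'cy', 'rvec', 'tvec', 'shot'] 2
die_large [(0.67, [244.9, 364.9], 264), (0.64, [252.3, 336.1], 307), (0.4, [219.7, 330.7], 93)]
die_medium [(0.62, [220.7, 335.7], 52)]
die_small [(0.61, [218.5, 336.5], 57)]
rivet_set [(0.42, [215.6, 346.4], 47)]
nest_large [(0.61, [163.4, 243.5], 826)]
nest_medium [(0.6, [214.6, 281.7], 523)]
nest_small [(0.91, [215.7, 218.6], 398)]
nest_set [(0.63, [170.7, 319.7], 280)]
grease_tin [(0.78, [172.1, 168.9], 374)]
rivet_cup [(0.83, [196.1, 391.0], 818)]
1.1
```

```bash
python3 - <<'E'
import cv2
a=cv2.imread("pics/top0.png")[130:290,140:440]; cv2.imwrite("pics/top0c.png",cv2.resize(a,None,fx=2.6,fy=2.6,interpolation=cv2.INTER_CUBIC))
a=cv2.imread("pics/side0.png")[160:330,200:450]; cv2.imwrite("pics/side0c.png",cv2.resize(a,None,fx=3.2,fy=3.2,interpolation=cv2.INTER_CUBIC))
E
```

```text
(no output)
```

View pics/top0c.png

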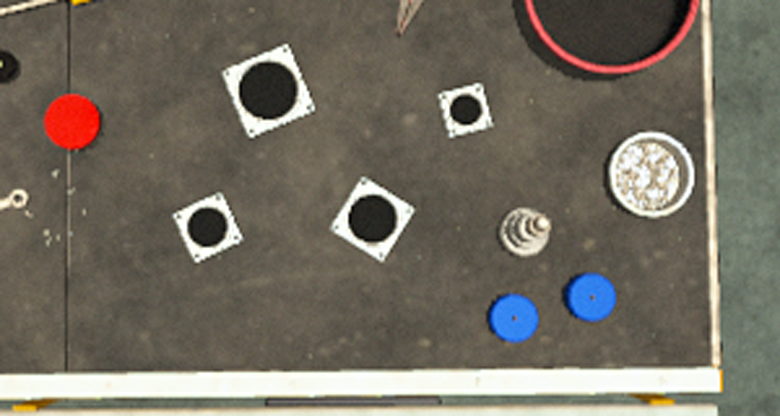

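View pics/side0c.png

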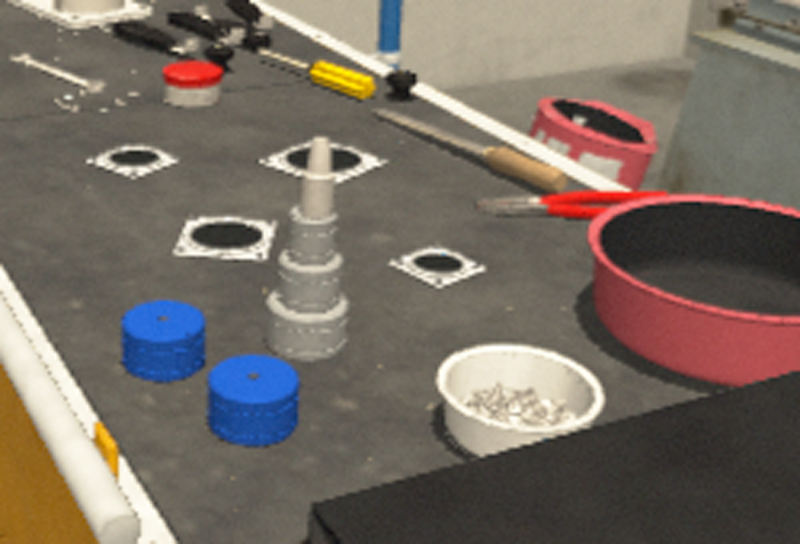

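View pics/top0.png

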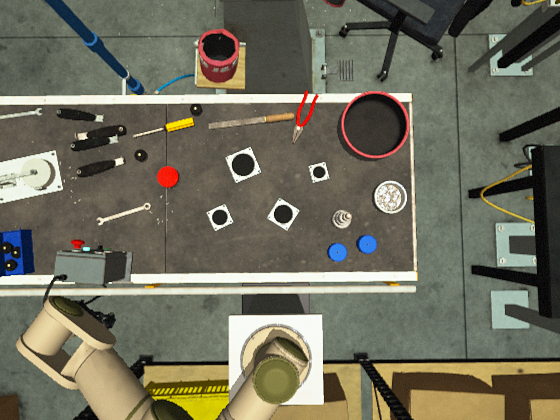

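View pics/side0.png

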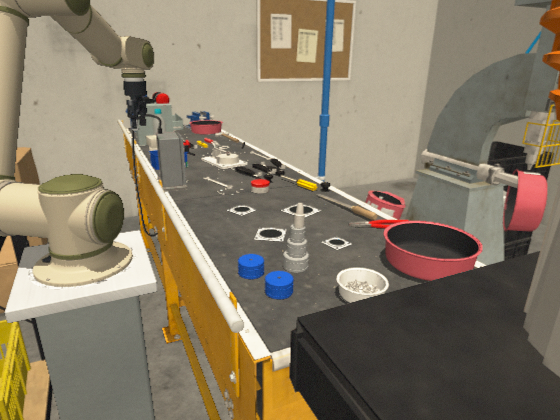

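```bash
cat > h.py <<'E'
import numpy as np,cv2
from rig import env
def P(p):
    f=p["image"].shape[0]/2/np.tan(np.radians(p["vfov"])/2)
    K=np.array([[f,0,p["cx"]],[0,f,p["cy"]],[0,0,1.]]); R,_=cv2.Rodrigues(np.array(p["rvec"],float)); return K,R,np.array(p["tvec"],float).reshape(3)
def proj(p,X):
    K,R,t=P(p); c=(np.atleast_2d(X)@R.T+t)@K.T; return c[:,:2]/c[:,2:]
def onplane(p,uv,z):
    K,R,t=P(p); d=R.T@np.linalg.solve(K,[uv[0],uv[1],1.]); C=-R.T@t; return C+d*(z-C[2])/d[2]
A=np.linspace(0,2*np.pi,48,endpoint=False)
def circ(x,y,z,r): return np.c_[x+r*np.cos(A),y+r*np.sin(A),np.full(48,z)]
S=8
def render(p,parts,box):
    """parts: list of lists of circles (x,y,z,r); returns coverage per item, later ones on top; box u0,v0,u1,v1"""
    u0,v0,u1,v1=box; L=np.zeros(((v1-v0)*S,(u1-u0)*S),np.uint8)
    for i,pa in enumerate(parts,1):
        for c in pa:   # c=(x,y,z0,r0,z1,r1)
            pts=np.r_[circ(c[0],c[1],c[2],c[3]),circ(c[0],c[1],c[4],c[5])]
            uv=(proj(p,pts)-[u0,v0]+.5)*S-.5
            cv2.fillConvexPoly(L,np.round(cv2.convexHull(uv.astype(np.float32))).astype(np.int32),i)
    return L
def cov(L,i): 
    m=(L==i) if i else (L>0)
    return cv2.resize(m.astype(np.float32),None,fx=1/S,fy=1/S,interpolation=cv2.INTER_AREA)
E
cat > m1.py <<'E'
from h import *
from scipy.optimize import minimize
ps=env.get_image("side"); pt=env.get_image("top")
M={}
for v,p in(("s",ps),("t",pt)):
    for t in "nest_large nest_medium nest_small nest_set grease_tin rivet_cup die_large die_medium die_small rivet_set".split():
        M[v,t]=env.outline_of(t,p)
import pickle; pickle.dump((ps,pt,M),open("m.pkl","wb"))
# nests from black floors
for n,r in(("nest_large",41),("nest_medium",34),("nest_small",28),("nest_set",22.5)):
    for v,p in(("s",ps),("t",pt)):
        for d in M[v,n]:
            m=d["mask"]; g=p["image"].astype(float).mean(2)
            hull=np.zeros(m.shape,np.uint8); c=np.argwhere(m)[:,::-1].astype(np.int32)
            cv2.fillConvexPoly(hull,cv2.convexHull(c),1); 
            c=np.argwhere(hull).mean(0)[::-1]
            w=np.clip((110-g)/80,0,1)*cv2.erode(hull,np.ones((3,3)))
            vv,uu=np.mgrid[:420,:560]; b=[(w*uu).sum()/w.sum(),(w*vv).sum()/w.sum()]
            print(n,v,round(float(d["conf"]),2),"plate",np.round(onplane(p,c,.003)*1e3,1)[:2],"floor",np.round(onplane(p,b,.003)*1e3,1)[:2])
for n,z in(("grease_tin",.038),("rivet_cup",.036)):
    for v,p in(("s",ps),("t",pt)):
        for d in M[v,n]: print(n,v,np.round(onplane(p,np.argwhere(d["mask"]).mean(0)[::-1],z/2 if v=="s" else z)*1e3,1)[:2])
for v,p in(("s",ps),("t",pt)):
    for d in M[v,"die_large"]: print("die_large",v,round(float(d["conf"]),2),np.round(onplane(p,np.argwhere(d["mask"]).mean(0)[::-1],.02)*1e3,1)[:2],p["image"][d["mask"]].mean(0).round())
E
python3 m1.py
```

```text
nest_large s 0.49 plate [658.7  98.9] floor [667.7 102.5]
nest_large s 0.33 plate [ 516.2 -147.6] floor [ 492.6 -147. ]
nest_large s 0.28 plate [ 632.8 -164.4] floor [ 637.5 -158.1]
nest_large t 0.91 plate [666.4 106.4] floor [665.1 108.7]
nest_large t 0.64 plate [624.7 368.3] floor [624.5 364.7]
nest_medium s 0.68 plate [489.6 -40.6] floor [492.1 -32.4]
nest_medium t 0.89 plate [493.6 -30.1] floor [492.1 -29.2]
nest_small s 0.7 plate [479.4 176.6] floor [483.6 187.2]
nest_small t 0.89 plate [484.1 188.7] floor [483.  189.9]
nest_set s 0.79 plate [ 631.8 -164.4] floor [ 637.5 -158.1]
nest_set t 0.85 plate [ 636.6 -156.5] floor [ 636.5 -155.4]
grease_tin s [619.2 354.4]
grease_tin t [619.3 357.5]
rivet_cup s [ 551.  -385.4]
rivet_cup t [ 545.8 -394.1]
die_large s 0.75 [ 458.1 -249. ] [152. 147. 134.]
die_large s 0.69 [ 357.2 -220.8] [ 37.  89. 174.]
die_large s 0.62 [ 383.3 -320.7] [ 38.  89. 175.]
die_large t 0.85 [ 361.6 -211.8] [ 49. 121. 223.]
die_large t 0.54 [ 459.8 -219.3] [171. 165. 148.]
die_large t 0.52 [ 387.6 -312.8] [ 44. 115. 219.]
```

```bash
cat > m2.py <<'E'
from h import *
import pickle
from scipy.optimize import minimize
ps,pt,M=pickle.load(open("m.pkl","rb"))
names=["die_large","die_medium","die_small","rivet_set"]
def parts(x):
    x=np.reshape(x,(4,2))/1e3; r=[.031,.024,.018,.0125]; o=[]
    for i in range(3): o.append([(*x[i],.036*i,r[i],.036*i+.036,r[i])])
    z=.108; o.append([(*x[3],z,.0125,z+.03,.0125),(*x[3],z+.03,.0095,z+.058,.006)])
    return o
# choose masks
def pick(v,n,uv):
    b=min(M[v,n],key=lambda d:np.hypot(d["pixel"][1]-uv[0],d["pixel"][0]-uv[1]),default=None)
    return b["mask"] if b and np.hypot(b["pixel"][1]-uv[0],b["pixel"][0]-uv[1])<12 else None
sb=(260,170,340,300)
mk={n:pick("s",n,uv) for n,uv in zip(names,[(294,264),(297,249),(297,234),(296,221)])}
print({n:(None if m is None else int(m.sum())) for n,m in mk.items()})
def fit(which):
    def cost(x):
        x=np.asarray(x)
        c=0
        if "s" in which:
            L=render(ps,parts(x),sb)
            for i,n in enumerate(names,1):
                if mk[n] is not None: c+=np.abs(cov(L,i)-mk[n][sb[1]:sb[3],sb[0]:sb[2]]).sum()
        if "t" in which:
            L=render(pt,parts(x),tb); c+=np.abs(cov(L,0)-T).sum()
        return c
    x0=np.tile([460,-231],4).astype(float)
    b=minimize(lambda a:cost(np.tile(a,4)),x0[:2],method="Nelder-Mead",options=dict(initial_simplex=x0[:2]+np.array([[0,0],[15,0],[0,-15]]),xatol=.05))
    print(which,"concentric",b.x.round(1),b.fun)
    r=minimize(cost,np.tile(b.x,4),method="Powell",options=dict(maxiter=8,xtol=.1))
    print(which,"free",r.x.reshape(4,2).round(1).tolist(),r.fun); return b.x,r.x
tb=(318,200,365,240)
# top silhouette by brightness/colour (grey bright)
im=pt["image"][tb[1]:tb[3],tb[0]:tb[2]].astype(float); g=im.mean(2)
np.set_printoptions(linewidth=250); print(g[5:34:1,5:42].astype(int))
T=np.clip((g-75)/60,0,1)
for w in("s","t","st"):
    b,x=fit(w)
o=[]
for p,bx,nm in((ps,sb,"s"),(pt,tb,"t")):
    k=6;a=cv2.resize(p["image"][bx[1]:bx[3],bx[0]:bx[2],::-1],None,fx=k,fy=k,interpolation=cv2.INTER_NEAREST)
    L=render(p,parts(np.tile(b,4)),bx); 
    for i in range(1,5):
        m=cv2.resize((L==i).astype(np.uint8),a.shape[1::-1],interpolation=cv2.INTER_NEAREST)
        cs,_=cv2.findContours(m,cv2.RETR_EXTERNAL,cv2.CHAIN_APPROX_NONE); cv2.drawContours(a,cs,-1,(0,255,0) if i%2 else (0,0,255),1)
    a=a[:560,:400]; o.append(cv2.copyMakeBorder(a,0,560-a.shape[0],0,400-a.shape[1],cv2.BORDER_CONSTANT))
cv2.imwrite("pics/fit1.png",np.hstack(o))
E
python3 m2.py
```

```text
{'die_large': 359, 'die_medium': 308, 'die_small': 250, 'rivet_set': 234}
[[86 85 86 ... 80 81 88]
 [88 87 89 ... 82 82 89]
 [83 89 83 ... 88 84 91]
 ...
 [82 86 89 ... 79 86 86]
 [80 79 79 ... 78 87 87]
 [80 81 79 ... 91 84 83]]
s concentric [ 472.9 -230.5] 198.890625
s free [[470.7, -229.5], [473.0, -230.4], [472.3, -229.2], [475.5, -230.6]] 143.67188
t concentric [ 472.8 -230.1] 353.31180555555557
t free [[472.8, -230.3], [474.7, -229.8], [477.3, -230.0], [472.8, -230.1]] 351.7788194444444
st concentric [ 472.9 -230.5] 552.559375
st free [[471.1, -229.5], [472.9, -230.5], [472.3, -229.1], [475.4, -230.6]] 502.75590277777775
```

```bash
sed -i 's/sb=(260,170,340,300)/sb=(262,195,330,285)/' m2.py; python3 m2.py | grep -v "^ *\[" 
```

```text
{'die_large': 359, 'die_medium': 308, 'die_small': 250, 'rivet_set': 234}
 ...
s concentric [ 472.9 -230.5] 198.890625
s free [[470.7, -229.5], [473.0, -230.4], [472.3, -229.2], [475.5, -230.6]] 143.67188
t concentric [ 472.8 -230.1] 353.31180555555557
t free [[472.8, -230.3], [474.7, -229.8], [477.3, -230.0], [472.8, -230.1]] 351.7788194444444
st concentric [ 472.9 -230.5] 552.559375
st free [[471.1, -229.5], [472.9, -230.5], [472.3, -229.1], [475.4, -230.6]] 502.75590277777775
```

View pics/fit1.png

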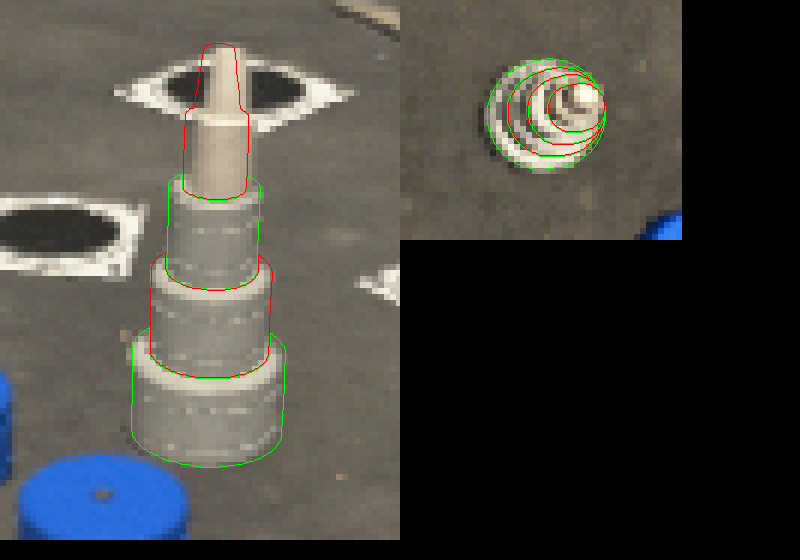

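carry_out:
  plan:
    - [[0, -0.04, 0], [0, 0, 0], 0.085]
    - [[0, -0.04, 0], [0, 5, 0], 0.085]
    - [[0, 0, 0], [0, 10.3, 0], 0.085]
    - [[0, 0, 0], [0, 10.3, 0], 0.085]
    - [[0, 0, 0], [0, 10.3, 0], 0.085]
    - [[0, 0, 0], [0, 10.3, 0], 0.085]
    - [[0, 0, 0], [0, 10.3, 0], 0.085]
    - [[0, 0, 0], [0, 10.3, 0], 0.085]
  force: 30

```text
time_s: 3.2
position: [0.2161, 0.5057, 0.3113]
tool_rot: [[1.0, -0.0, 0.005], [-0.005, -0.0, 1.0], [-0.0, -1.0, -0.0]]
ft_force: [0.2, 0.4, -0.7]
grip_width: 0.0848
```

carry_out:
  plan:
    - [[0.016, 0, -0.046], [0, 0, 0], 0.085]
    - [[0.016, 0, -0.046], [0, 0, 0], 0.085]
    - [[0.016, 0, -0.046], [0, 0, 0], 0.085]
    - [[0.016, 0, -0.046], [0, 0, 0], 0.085]
    - [[0.016, 0, -0.046], [0, 0, 0], 0.085]
    - [[0.016, 0, -0.046], [0, 0, 0], 0.085]
    - [[0.016, 0, -0.046], [0, 0, 0], 0.085]
    - [[0.016, 0, -0.046], [0, 0, 0], 0.085]

```text
time_s: 4.2
position: [0.3447, 0.1364, 0.3115]
tool_rot: [[1.0, 0.001, -0.001], [0.001, 0.0, 1.0], [0.001, -1.0, 0.0]]
ft_force: [1.1, 0.7, 0.5]
grip_width: 0.0849
```

carry_out:
  plan:
    - [[0.016, 0, -0.046], [0, 0, 0], 0.065]
    - [[0.016, 0, -0.046], [0, 0, 0], 0.065]
    - [[0.016, 0, -0.046], [0, 0, 0], 0.065]
    - [[0.016, 0, -0.046], [0, 0, 0], 0.065]
    - [[0.016, 0, -0.046], [0, 0, 0], 0.065]
    - [[0.016, 0, -0.046], [0, 0, 0], 0.065]
    - [[0.016, 0, -0.046], [0, 0, 0], 0.065]
    - [[0.016, 0, -0.046], [0, 0, 0], 0.065]

```text
time_s: 5.2
position: [0.4732, -0.2316, 0.3114]
tool_rot: [[1.0, 0.0, -0.001], [0.001, -0.0, 1.0], [0.0, -1.0, -0.0]]
ft_force: [0.5, -0.1, 0.7]
grip_width: 0.0649
```

```bash
python3 - <<'E'
from h import *
o=env.observe(); print(o["time_s"],np.round(o["position"],4),o["grip_width"],np.round(o["tool_rot"],3).tolist())
a=[]
for n in("side","top"):
    p=env.get_image(n); im=p["image"][:,:,::-1].copy()
    for X,c in(((.473,-.230,.166),(0,255,0)),(tuple(o["position"]),(0,0,255))):
        uv=proj(p,X)[0]; print(n,uv.round(1)); cv2.circle(im,tuple(int(round(k)) for k in uv),2,c,1)
    b=(230,100,370,300) if n=="side" else (270,130,410,330)
    a.append(cv2.resize(im[b[1]:b[3],b[0]:b[2]],None,fx=2.8,fy=2.8,interpolation=cv2.INTER_CUBIC))
cv2.imwrite("pics/a1.png",np.hstack(a))
E
```

```text
5.2 [ 0.4732 -0.2316  0.3114] 0.06492759879949232 [[1.0, 0.0, -0.001], [0.001, -0.0, 1.0], [0.0, -1.0, -0.0]]
side [297.9 202.5]
side [300.5 139.9]
top [349.  216.9]
top [358.8 214.7]
```

View pics/a1.png

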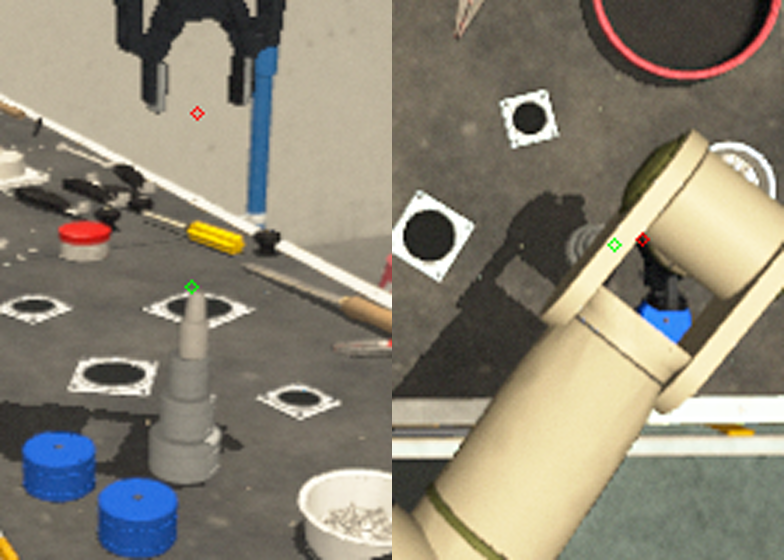

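carry_out:
  plan:
    - [[0.001, 0.035, 0.001], [0, 0, 0], 0.06]
    - [[0, 0.035, 0], [0, 0, 0], 0.06]
    - [[0, 0.035, 0], [0, 0, 0], 0.06]
    - [[0, 0.03, 0], [0, 0, 0], 0.06]
    - [[0, 0.03, 0], [0, 0, 0], 0.06]
    - [[0, 0.02, 0], [0, 0, 0], 0.06]
    - [[0, 0.01, 0], [0, 0, 0], 0.06]
    - [[0, 0, 0], [0, 0, 0], 0.06]

```text
time_s: 6.3
position: [0.4739, -0.2288, 0.1163]
tool_rot: [[1.0, -0.0, -0.001], [0.001, 0.0, 1.0], [-0.0, -1.0, 0.0]]
ft_force: [0.3, -1.1, 0.7]
grip_width: 0.0597
```

```bash
cat > look.py <<'E'
import sys
from h import *
def look(name,bs=(230,150,370,300),bt=(270,130,410,280),k=2.8,marks=[]):
    o=env.observe(); print(round(o["time_s"],2),np.round(o["position"],4),round(o["grip_width"],4),np.round(o["ft_force"],1))
    a=[]
    for n,b in(("side",bs),("top",bt)):
        if b is None: continue
        p=env.get_image(n); im=p["image"][b[1]:b[3],b[0]:b[2],::-1]
        im=cv2.resize(im,None,fx=k,fy=k,interpolation=cv2.INTER_CUBIC)
        for X,c in marks+[(tuple(o["position"]),(0,0,255))]:
            uv=(proj(p,X)[0]-b[:2])*k; cv2.circle(im,tuple(int(round(q)) for q in uv),3,c,1)
        a.append(im)
    h=max(i.shape[0] for i in a); a=[cv2.copyMakeBorder(i,0,h-i.shape[0],0,0,0) for i in a]
    cv2.imwrite(f"pics/{name}.png",np.hstack(a))
E
python3 -c "
from look import *
look('a2',bs=(260,170,340,290),bt=None,k=5)"
```

```text
6.3 [ 0.4739 -0.2288  0.1163] 0.0597 [ 0.3 -1.1  0.7]
```

View pics/a2.png

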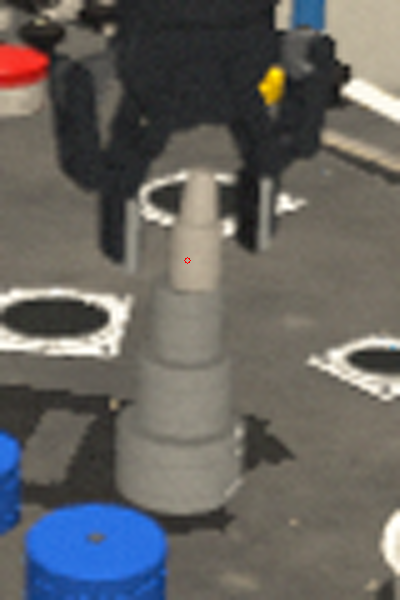

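carry_out:
  plan:
    - [[0.001, 0.0025, 0], [0, 0, 0], 0.045]
    - [[0, 0, 0], [0, 0, 0], 0.038]
    - [[0, 0, 0], [0, 0, 0], 0.034]
    - [[0, 0, 0], [0, 0, 0], 0.03]
    - [[0, 0, 0], [0, 0, 0], 0.026]
    - [[0, 0, 0], [0, 0, 0], 0.02]
    - [[0, 0, 0], [0, 0, 0], 0.018]
    - [[0, 0, 0], [0, 0, 0], 0.018]
  force: 35

```text
time_s: 7.35
position: [0.4751, -0.229, 0.114]
tool_rot: [[1.0, 0.0, -0.001], [0.001, -0.0, 1.0], [0.0, -1.0, -0.0]]
ft_force: [0.4, 0.6, 3.8]
grip_width: 0.0234
```

```bash
python3 -c "
from look import *
look('a3',bs=(260,170,340,290),bt=None,k=5)"
```

```text
7.35 [ 0.4751 -0.229   0.114 ] 0.0234 [0.4 0.6 3.8]
```

View pics/a3.png

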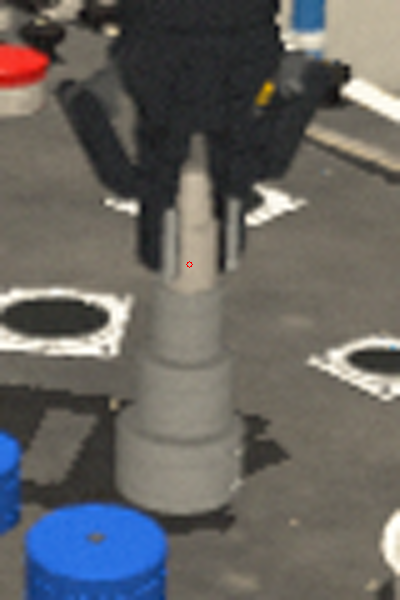

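carry_out:
  plan:
    - [[0, -0.003, 0], [0, 0, 0], 0.018]
    - [[0, -0.01, 0], [0, 0, 0], 0.018]
    - [[0, -0.02, 0], [0, 0, 0], 0.018]
    - [[0, -0.04, 0], [0, 0, 0], 0.018]
    - [[0, -0.04, 0], [0, 0, 0], 0.018]
    - [[0, -0.03, 0], [0, 0, 0], 0.018]
    - [[0, 0, 0], [0, 0, 0], 0.018]

```text
time_s: 8.28
position: [0.4753, -0.2293, 0.2589]
tool_rot: [[1.0, 0.003, -0.001], [0.001, -0.003, 1.0], [0.003, -1.0, -0.003]]
ft_force: [0.9, 1.0, -2.6]
grip_width: 0.0236
```

```bash
python3 -c "
from look import *
look('a4',bs=(220,100,360,290),bt=None,k=3)"
```

```text
8.28 [ 0.4753 -0.2293  0.2589] 0.0236 [ 0.9  1.  -2.6]
```

View pics/a4.png

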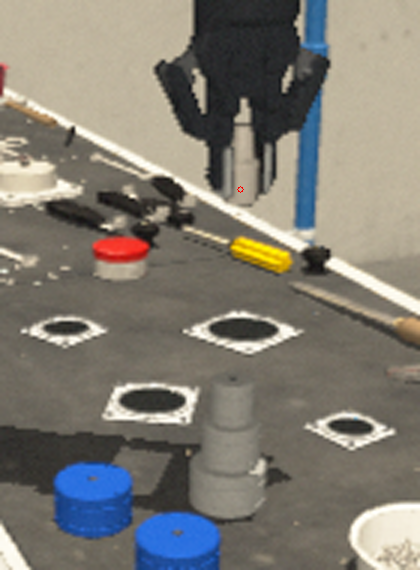

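carry_out:
  plan:
    - [[0.02, 0, 0.009], [0, 0, 0], 0.018]
    - [[0.035, 0, 0.016], [0, 0, 0], 0.018]
    - [[0.035, 0, 0.016], [0, 0, 0], 0.018]
    - [[0.035, 0.02, 0.016], [0, 0, 0], 0.018]
    - [[0.027, 0.05, 0.013], [0, 0, 0], 0.018]
    - [[0.0097, 0.05, 0.004], [0, 0, 0], 0.018]
    - [[0, 0.05, 0], [0, 0, 0], 0.018]
    - [[0, 0.03, 0], [0, 0, 0], 0.018]

```text
time_s: 9.32
position: [0.6345, -0.1538, 0.0519]
tool_rot: [[1.0, -0.007, -0.001], [0.001, 0.003, 1.0], [-0.006, -1.0, 0.003]]
ft_force: [1.0, -0.2, -1.1]
grip_width: 0.0234
```

```bash
python3 -c "
from look import *
look('a5',bs=(290,170,390,270),bt=(260,120,380,220),k=4,marks=[((.6368,-.1565,.003),(0,255,0))])"
```

```text
9.32 [ 0.6345 -0.1538  0.0519] 0.0234 [ 1.  -0.2 -1.1]
```

View pics/a5.png

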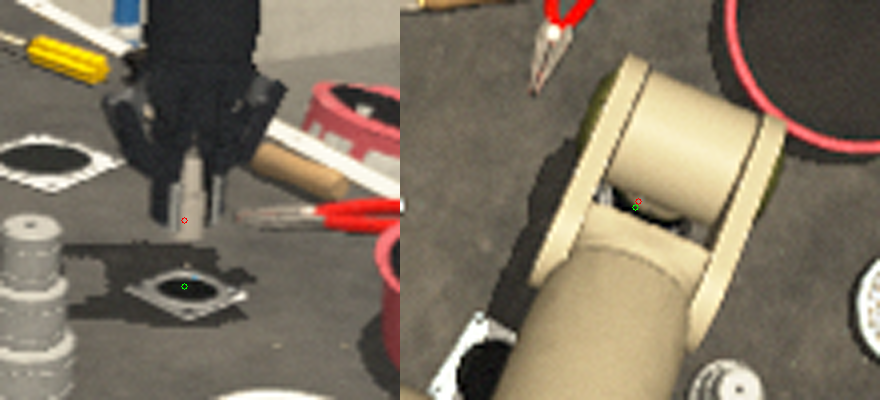

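```bash
python3 - <<'E'
from h import *
p=env.get_image("side"); K,R,t=P(p); print(R.round(2)); 
for X in((.6368,-.1565,.003),(.473,-.23,.1)):
    u=proj(p,X)[0]
    print(u.round(1),[(proj(p,np.add(X,d))[0]-u).round(2).tolist() for d in((.01,0,0),(0,.01,0),(0,0,.01))])
# precise: nest_set floor ellipse & rivet mask now
m=env.outline_of("rivet_set",p)
for d in m[:2]:
    a=np.argwhere(d["mask"]); print(d["conf"],a.min(0),a.max(0))
    for r in range(a[:,0].min(),a[:,0].max()+1):
        c=a[a[:,0]==r,1]; print(r,c.min(),c.max(),end='; ')
print(proj(p,[(.6345,-.1538,.0519),(.6345,-.1548,.046)]).round(2))
b=(318,228,350,250); g=p["image"].astype(float).mean(2)[b[1]:b[3],b[0]:b[2]].astype(int)
for r in g: print(' '.join('%3d'%x for x in r))
E
```

```text
[[ 0.91 -0.41  0.01]
 [-0.14 -0.33 -0.93]
 [ 0.38  0.85 -0.36]]
[336.1 241.5] [[3.05, -0.61], [-1.96, -1.42], [0.24, -3.27]]
[297.  228.6] [[3.73, -0.66], [-1.94, -1.55], [0.13, -3.88]]
0.66 [209 334] [230 340]
209 336 338; 210 336 339; 211 335 339; 212 335 339; 213 335 339; 214 335 339; 215 335 339; 216 335 339; 217 335 340; 218 335 340; 219 335 340; 220 335 340; 221 335 340; 222 335 340; 223 335 340; 224 335 340; 225 335 340; 226 334 339; 227 334 339; 228 334 339; 229 334 338; 230 335 337; [[335.98 225.12]
 [336.04 227.23]]
105 105 106 107 106 109 107 106 103 102 107 105 109 112 127 135 150 161 161 162 155 148 121 106 109 103 102 106 104 103 101 101
106 104 106 100 101 100 104 105 101 105 105 108 109 108 120 141 149 155 160 156 151 140 118 103 103 104 101 102 101 102  98  99
 98  97  99  99  97  72  85 100  74  90  99  99  98 101 101 112 110 122 128 121 112 106 107 103 100 100 103 105  98  99  98  97
 55  56  52  53  51  53  53  58  54  52  55  53  54  54  56  58  53  57  54  58  87  97  97  95  96  95 103 101 103 101 100  96
 57  58  53  53  54  53  56  59  57  53  59  57  53  61 
[... 1547 characters left out ...]
  54  43  43  40  43  39  56  68  92 131 139 136 139 195 235
 53  53  51  55  53  48  49  51  62 105 137 136 143 155 163 163 142 121 108 103  97  98 100 122 150 160 146 145 137 154 143 123
 51  51  54  49  53  52  53  56  48  54  66 106 137 135 139 147 156 166 167 166 169 170 168 162 158 132 136 166 132  71  54  78
 51  53  52  49  55  53  52  54  51  54  58  56  68 103 136 133 135 119  90  83 119 133 142 143 161 129  89  60  52  49  49  54
 58  54  54  54  57  56  56  54  52  56  52  55  55  57  69 105 136 123 109 116 119 133 164 128  74  58  56  54  53  50  47  53
 66  65  66  55  57  54  57  56  55  55  54  53  54  56  52  57  69 105 145 162 129  82  63  55  57  55  53  55  52  50  50  60
```

carry_out:
  plan:
    - [[0.0023, 0.01, -0.001], [0, 0, 0], 0.018]
    - [[0, 0.015, 0], [0, 0, 0], 0.018]
    - [[0, 0.01, 0], [0, 0, 0], 0.018]
    - [[0, 0.004, 0], [0, 0, 0], 0.018]
    - [[0, 0, 0], [0, 0, 0], 0.018]
    - [[0, 0, 0], [0, 0, 0], 0.018]

```text
time_s: 10.28
position: [0.639, -0.1559, 0.0182]
tool_rot: [[1.0, 0.001, -0.001], [0.001, -0.0, 1.0], [0.001, -1.0, -0.0]]
ft_force: [-0.1, -0.1, -1.4]
grip_width: 0.0238
```

```bash
python3 -c "
from look import *
look('a6',bs=(290,170,390,270),bt=None,k=6,marks=[((.6368,-.1565,.003),(0,255,0))])
print(env.observe()['tool_rot'])"
```

```text
10.28 [ 0.639  -0.1559  0.0182] 0.0238 [-0.1 -0.1 -1.4]
[[ 9.99999085e-01  7.30864679e-04 -1.13872978e-03]
 [ 1.13897058e-03 -3.29138383e-04  9.99999297e-01]
 [ 7.30489365e-04 -9.99999679e-01 -3.29970515e-04]]
```

View pics/a6.png

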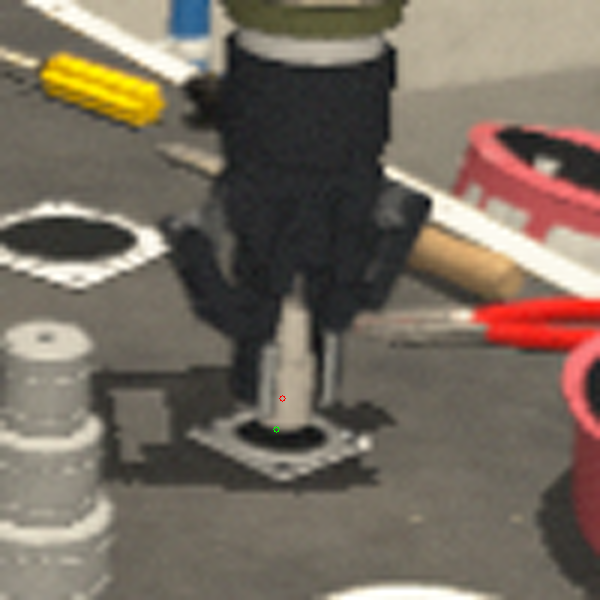

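carry_out:
  plan:
    - [[-0.002, 0.004, 0.001], [0, 0, 0], 0.018]
    - [[0, 0.003, 0], [0, 0, 0], 0.018]
    - [[0, 0, 0], [0, 0, 0], 0.018]
    - [[0, 0, 0], [0, 0, 0], 0.018]

```text
time_s: 10.82
position: [0.6369, -0.1548, 0.0109]
tool_rot: [[1.0, 0.0, -0.001], [0.001, -0.0, 1.0], [0.0, -1.0, -0.0]]
ft_force: [0.2, 0.1, -1.6]
grip_width: 0.0237
```

```bash
python3 -c "
from look import *
look('a7',bs=(290,170,390,270),bt=None,k=6,marks=[((.6368,-.1565,.003),(0,255,0))])"
```

```text
10.82 [ 0.6369 -0.1548  0.0109] 0.0237 [ 0.2  0.1 -1.6]
```

View pics/a7.png

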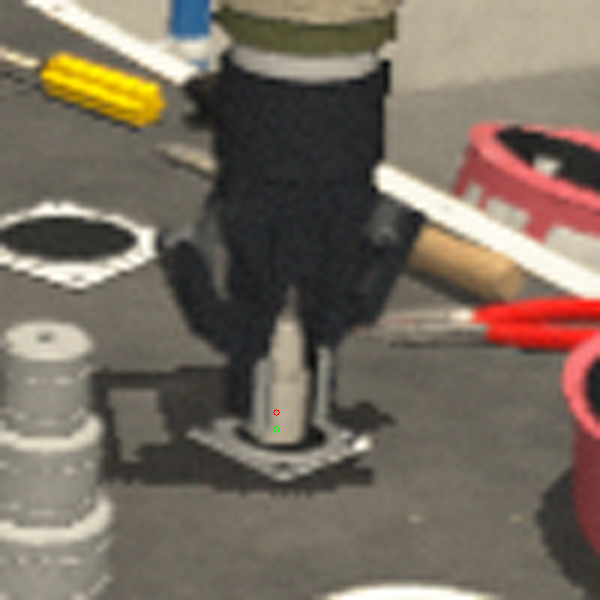

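carry_out:
  plan:
    - [[0, 0.001, 0], [0, 0, 0], 0.018]
    - [[0, 0.0008, 0], [0, 0, 0], 0.018]
    - [[0, 0, 0], [0, 0, 0], 0.018]

```text
time_s: 11.25
position: [0.6369, -0.1548, 0.0092]
tool_rot: [[1.0, 0.0, -0.001], [0.001, -0.0, 1.0], [0.0, -1.0, -0.0]]
ft_force: [-0.1, -0.1, 0.0]
grip_width: 0.0236
```

carry_out:
  plan:
    - [[0, 0.0003, 0], [0, 0, 0], 0.025]
    - [[0, 0, 0], [0, 0, 0], 0.028]
    - [[0, 0, 0], [0, 0, 0], 0.034]
    - [[0, 0, 0], [0, 0, 0], 0.045]
    - [[0, 0, 0], [0, 0, 0], 0.05]
    - [[0, -0.002, 0], [0, 0, 0], 0.05]
    - [[0, -0.01, 0], [0, 0, 0], 0.05]
    - [[0, -0.03, 0], [0, 0, 0], 0.05]

```text
time_s: 12.25
position: [0.6362, -0.1545, 0.0505]
tool_rot: [[1.0, -0.003, -0.001], [0.001, 0.001, 1.0], [-0.003, -1.0, 0.001]]
ft_force: [-0.5, -0.4, 0.1]
grip_width: 0.0497
```

carry_out:
  plan:
    - [[0, -0.05, 0], [0, 0, 0], 0.06]
    - [[0, -0.05, 0], [0, 0, 0], 0.06]
    - [[0, -0.05, 0], [0, 0, 0], 0.06]
    - [[-0.03, 0, -0.02], [0, 0, 0], 0.06]
    - [[-0.04, 0, -0.02], [0, 0, 0], 0.06]
    - [[-0.045, 0, -0.02], [0, 0, 0], 0.06]
    - [[-0.03, 0, -0.01], [0, 0, 0], 0.06]
    - [[-0.018, 0, -0.005], [0, 0, 0], 0.06]

```text
time_s: 13.25
position: [0.4726, -0.2304, 0.2017]
tool_rot: [[1.0, 0.001, 0.0], [-0.0, -0.001, 1.0], [0.001, -1.0, -0.001]]
ft_force: [0.1, 0.1, 1.3]
grip_width: 0.0599
```

```bash
python3 -c "
from look import *
look('a8',bs=(250,110,390,270),bt=(250,130,390,290),k=2.8,marks=[((.6368,-.1565,.003),(0,255,0)),((.473,-.23,.108),(0,255,0))])"
```

```text
13.25 [ 0.4726 -0.2304  0.2017] 0.0599 [0.1 0.1 1.3]
```

View pics/a8.png

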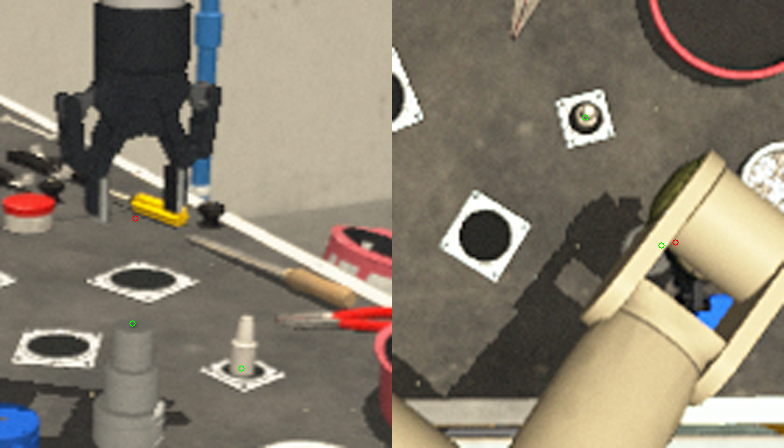

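```bash
python3 - <<'E'
from h import *
p=env.get_image("side"); b=(270,205,350,285);k=7
im=cv2.resize(p["image"][b[1]:b[3],b[0]:b[2],::-1],None,fx=k,fy=k,interpolation=cv2.INTER_NEAREST)
def dr(c,col):
    uv=((proj(p,c)-b[:2]+.5)*k).round().astype(np.int32); cv2.polylines(im,[uv],True,col,1)
x,y=.473,-.2305
for i,r in enumerate((.031,.024,.018)):
    dr(circ(x,y,.036*i,r),(0,0,255)); dr(circ(x,y,.036*i+.036,r),(0,255,0))
nx,ny=.6368,-.156
dr(circ(nx,ny,.006,.0225),(0,255,0)); dr(circ(nx,ny,.003,.0125),(0,0,255)); dr(circ(nx,ny,.033,.0125),(0,255,0))
cv2.imwrite("pics/a9.png",im)
for n in("die_small","die_medium","die_large"):
    for d in env.outline_of(n,p):
        a=np.argwhere(d["mask"]); print(n,round(d["conf"],2),d["pixel"],a.min(0),a.max(0))
E
```

```text
die_small 0.52 [232.7, 296.4] [224 290] [242 304]
die_medium 0.87 [249.5, 297.7] [239 287] [257 306]
die_large 0.85 [263.6, 292.2] [251 282] [272 308]
die_large 0.71 [266.9, 249.9] [254 238] [278 263]
die_large 0.6 [285.3, 281.2] [271 264] [299 292]
```

View pics/a9.png

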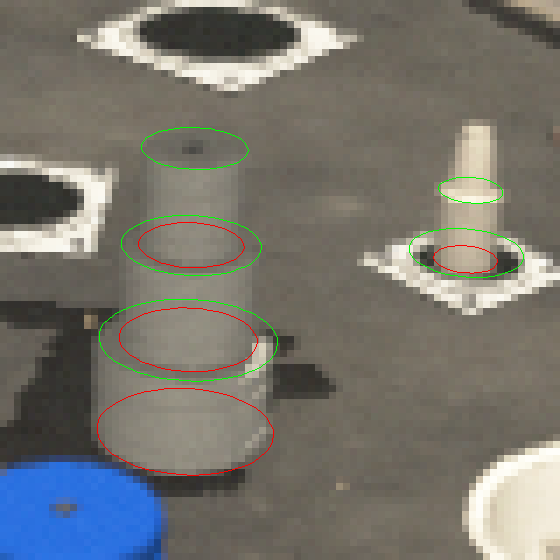

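carry_out:
  plan:
    - [[0.0004, 0.03, 0], [0, 0, 0], 0.06]
    - [[0, 0.035, 0], [0, 0, 0], 0.06]
    - [[0, 0.03, 0], [0, 0, 0], 0.06]
    - [[0, 0.015, 0], [0, 0, 0], 0.06]
    - [[0, 0.0127, 0], [0, 0, 0], 0.06]
    - [[0, 0, 0], [0, 0, 0], 0.055]
    - [[0, 0, 0], [0, 0, 0], 0.05]
    - [[0, 0, 0], [0, 0, 0], 0.045]
  force: 50

```text
time_s: 14.55
position: [0.4746, -0.2302, 0.0787]
tool_rot: [[1.0, 0.001, -0.001], [0.001, -0.001, 1.0], [0.001, -1.0, -0.001]]
ft_force: [0.0, 0.4, 0.1]
grip_width: 0.0451
```

carry_out:
  plan:
    - [[0, 0, 0], [0, 0, 0], 0.042]
    - [[0, 0, 0], [0, 0, 0], 0.039]
    - [[0, 0, 0], [0, 0, 0], 0.036]
    - [[0, 0, 0], [0, 0, 0], 0.033]
    - [[0, 0, 0], [0, 0, 0], 0.03]
    - [[0, 0, 0], [0, 0, 0], 0.028]
    - [[0, 0, 0], [0, 0, 0], 0.028]

```text
time_s: 15.42
position: [0.4748, -0.2302, 0.0786]
tool_rot: [[1.0, 0.001, -0.001], [0.001, -0.001, 1.0], [0.001, -1.0, -0.001]]
ft_force: [1.2, 0.7, 5.4]
grip_width: 0.0348
```

```bash
python3 -c "
from look import *
look('b1',bs=(260,190,350,290),bt=None,k=6)"
```

```text
15.43 [ 0.4748 -0.2302  0.0786] 0.0348 [1.2 0.7 5.4]
```

View pics/b1.png

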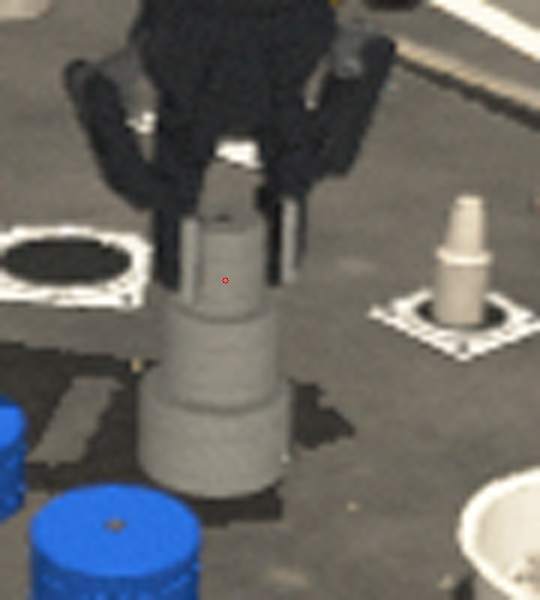

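carry_out:
  plan:
    - [[0, -0.003, 0], [0, 0, 0], 0.028]
    - [[0, -0.01, 0], [0, 0, 0], 0.028]
    - [[0, -0.02, 0], [0, 0, 0], 0.028]
    - [[0, -0.035, 0], [0, 0, 0], 0.028]
    - [[0, -0.03, 0.01], [0, 0, 0], 0.028]
    - [[0, -0.01, 0.03], [0, 0, 0], 0.028]
    - [[0, 0, 0.045], [0, 0, 0], 0.028]
    - [[0.002, 0, 0.05], [0, 0, 0], 0.028]

```text
time_s: 16.48
position: [0.4757, -0.0939, 0.1865]
tool_rot: [[1.0, -0.0, 0.0], [-0.0, -0.0, 1.0], [-0.0, -1.0, -0.0]]
ft_force: [1.8, -0.2, -2.5]
grip_width: 0.0345
```

carry_out:
  plan:
    - [[0.002, 0, 0.05], [0, 0, 0], 0.028]
    - [[0.002, 0, 0.05], [0, 0, 0], 0.028]
    - [[0.002, 0, 0.05], [0, 0, 0], 0.028]
    - [[0, 0, 0.05], [0, 0, 0], 0.028]
    - [[0, 0, 0.045], [0, 0, 0], 0.028]
    - [[0, 0, 0.03], [0, 0, 0], 0.028]
    - [[0, 0.02, 0.009], [0, 0, 0], 0.028]
    - [[0, 0.04, 0], [0, 0, 0], 0.028]

```text
time_s: 17.48
position: [0.4824, 0.19, 0.1267]
tool_rot: [[1.0, 0.003, -0.003], [0.003, 0.0, 1.0], [0.003, -1.0, 0.0]]
ft_force: [0.8, -0.3, -2.8]
grip_width: 0.0348
```

carry_out:
  plan:
    - [[0, 0.04, 0], [0, 0, 0], 0.028]
    - [[0, 0.03, 0], [0, 0, 0], 0.028]
    - [[0, 0.015, 0], [0, 0, 0], 0.028]
    - [[0, 0, 0], [0, 0, 0], 0.028]
    - [[0, 0, 0], [0, 0, 0], 0.028]

```text
time_s: 18.1
position: [0.4823, 0.1891, 0.0419]
tool_rot: [[1.0, 0.001, -0.001], [0.001, 0.0, 1.0], [0.001, -1.0, 0.0]]
ft_force: [-0.3, 0.3, -0.7]
grip_width: 0.0349
```

```bash
cat > ov.py <<'E'
from look import *
def ov(name,center,nr,obj=None,view="side",half=40,k=7,nets=()):
    """green: nest lip inner at z6mm; red: obj circles list (x,y,z,r)"""
    p=env.get_image(view); c=proj(p,(*center,.01))[0].round().astype(int); b=(max(c[0]-half,0),max(c[1]-half,0))
    im=cv2.resize(p["image"][b[1]:b[1]+2*half,b[0]:b[0]+2*half,::-1],None,fx=k,fy=k,interpolation=cv2.INTER_NEAREST)
    for (x,y,z,r),col in [((*center,.006,nr),(0,255,0))]+[(q,(0,0,255)) for q in obj or []]:
        uv=((proj(p,circ(x,y,z,r))-b+.5)*k).round().astype(np.int32); cv2.polylines(im,[uv],True,col,1)
    cv2.imwrite(f"pics/{name}.png",im); return p
E
python3 - <<'E'
from ov import *
o=env.observe(); T=o["position"]; print(o["time_s"],np.round(T,4),o["ft_force"],o["grip_width"])
z=T[2]-.0066; ov("b2",(.483,.1885),.028,[(T[0],T[1]-.0003,z,.018),(T[0],T[1]-.0003,z+.036,.018)],half=30,k=10)
E
```

```text
18.1 [0.4823 0.1891 0.0419] [-0.25996795  0.27909149 -0.69344986] 0.03487453183211157
```

View pics/b2.png

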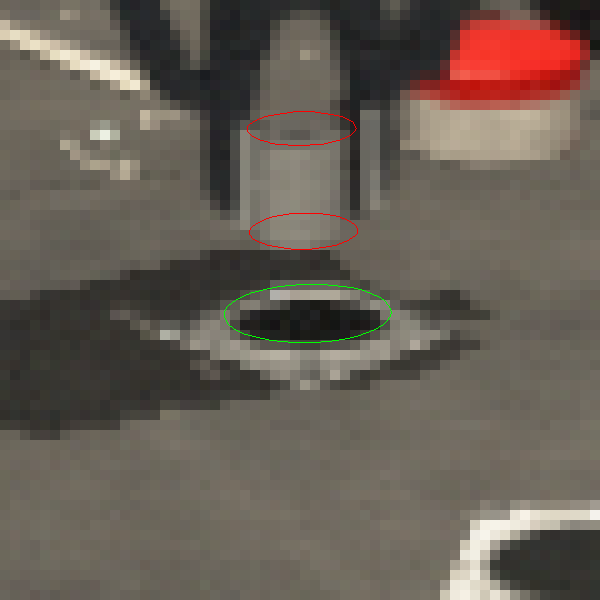

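carry_out:
  plan:
    - [[0.0009, 0.012, -0.0003], [0, 0, 0], 0.028]
    - [[0, 0.01, 0], [0, 0, 0], 0.028]
    - [[0, 0.006, 0], [0, 0, 0], 0.028]
    - [[0, 0.0025, 0], [0, 0, 0], 0.028]
    - [[0, 0, 0], [0, 0, 0], 0.028]
    - [[0, 0, 0], [0, 0, 0], 0.028]

```text
time_s: 18.9
position: [0.4829, 0.1888, 0.0108]
tool_rot: [[1.0, 0.001, -0.001], [0.001, 0.0, 1.0], [0.001, -1.0, 0.0]]
ft_force: [0.9, 0.3, -1.7]
grip_width: 0.0347
```

```bash
python3 - <<'E'
from ov import *
o=env.observe(); T=o["position"]; print(o["time_s"],np.round(T,4),o["ft_force"],o["grip_width"])
z=T[2]-.0066; ov("b3",(.483,.1885),.028,[(T[0],T[1]-.0003,z,.018),(T[0],T[1]-.0003,z+.036,.018)],half=30,k=10)
E
```

```text
18.9 [0.4829 0.1888 0.0108] [ 0.92417053  0.30951375 -1.66508923] 0.034694264037516125
```

View pics/b3.png

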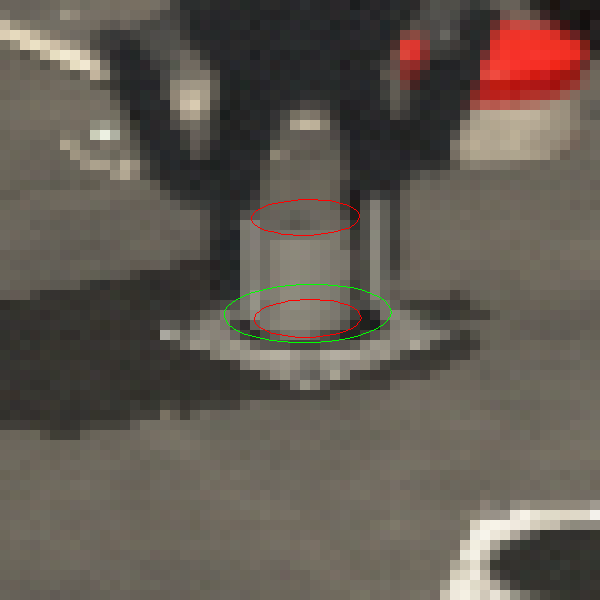

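carry_out:
  plan:
    - [[0.0017, 0, 0], [0, 0, 0], 0.028]
    - [[0, 0.0008, 0], [0, 0, 0], 0.028]
    - [[0, 0.0006, 0], [0, 0, 0], 0.028]
    - [[0, 0, 0], [0, 0, 0], 0.028]

```text
time_s: 19.45
position: [0.4846, 0.1888, 0.0096]
tool_rot: [[1.0, 0.001, -0.001], [0.001, 0.0, 1.0], [0.001, -1.0, 0.0]]
ft_force: [-1.3, -0.2, 4.7]
grip_width: 0.0346
```

Contact (force swung from −1.7 to +4.7 N). Release.

carry_out:
  plan:
    - [[0, 0, 0], [0, 0, 0], 0.0365]
    - [[0, 0, 0], [0, 0, 0], 0.04]
    - [[0, 0, 0], [0, 0, 0], 0.046]
    - [[0, 0, 0], [0, 0, 0], 0.055]
    - [[0, 0, 0], [0, 0, 0], 0.06]
    - [[0, -0.005, 0], [0, 0, 0], 0.06]
    - [[0, -0.02, 0], [0, 0, 0], 0.06]
    - [[0, -0.04, 0], [0, 0, 0], 0.06]

```text
time_s: 20.45
position: [0.4837, 0.1886, 0.0742]
tool_rot: [[1.0, -0.003, -0.001], [0.001, -0.0, 1.0], [-0.003, -1.0, -0.0]]
ft_force: [0.7, 0.0, 0.5]
grip_width: 0.0599
```

carry_out:
  plan:
    - [[0, -0.05, 0], [0, 0, 0], 0.075]
    - [[0, -0.05, -0.02], [0, 0, 0], 0.075]
    - [[0, 0, -0.04], [0, 0, 0], 0.075]
    - [[0, 0, -0.05], [0, 0, 0], 0.075]
    - [[-0.002, 0, -0.05], [0, 0, 0], 0.075]
    - [[-0.004, 0, -0.05], [0, 0, 0], 0.075]
    - [[-0.004, 0, -0.05], [0, 0, 0], 0.075]
    - [[0, 0, -0.05], [0, 0, 0], 0.075]

```text
time_s: 21.45
position: [0.4743, -0.1228, 0.1746]
tool_rot: [[1.0, 0.001, -0.001], [0.001, -0.0, 1.0], [0.001, -1.0, -0.0]]
ft_force: [1.2, 1.3, 0.0]
grip_width: 0.0751
```

```bash
python3 - <<'E'
from ov import *
o=env.observe(); T=o["position"]; print(o["time_s"],np.round(T,4),o["ft_force"],o["grip_width"])
q=[(.4846,.1885,.003,.018),(.4846,.1885,.039,.018)]
ov("t1",(.483,.1885),.028,q,half=25,k=12); ov("t2",(.483,.19),.028,q,"top",half=25,k=12)
q=[(.473,-.2305,.072,.024),(.473,-.2305,0,.031)]
ov("t3",(.473,-.2305),.031,q,half=30,k=10);ov("t4",(.473,-.2305),.031,q,"top",half=30,k=10)
a=[cv2.resize(cv2.imread(f"pics/t{i}.png"),(390,390)) for i in(1,2)]
cv2.imwrite("pics/b4.png",np.hstack(a))
a=[cv2.resize(cv2.imread(f"pics/t{i}.png"),(390,390)) for i in(3,4)]
cv2.imwrite("pics/b5.png",np.hstack(a))
E
```

```text
21.45 [ 0.4743 -0.1228  0.1746] [1.20095655 1.30952731 0.01549911] 0.07512789947288129
```

View pics/b4.png

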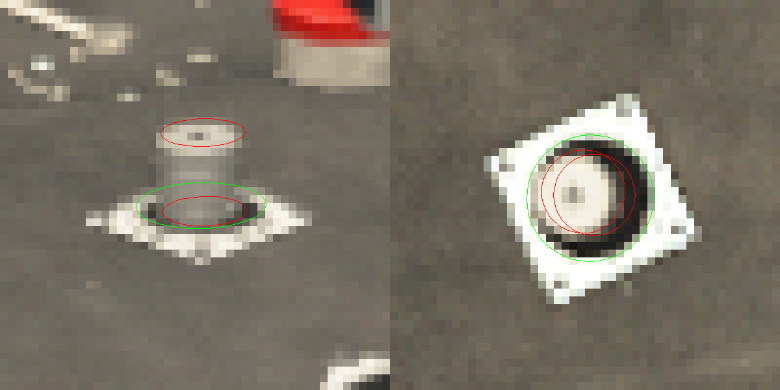

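View pics/b5.png

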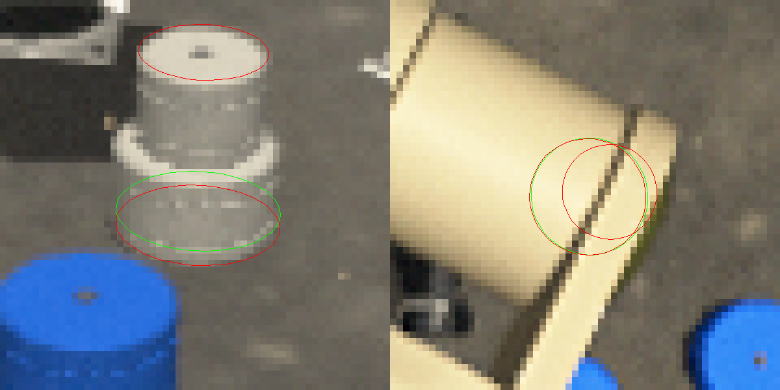

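```bash
python3 - <<'E'
from h import *
import pickle
ps,pt,M=pickle.load(open("m.pkl","rb"))
np.set_printoptions(linewidth=250)
for v,c,z in(("top",(483,189),.039),("side",(483,189),.039),("top",(637,-156),.033),):
    p=env.get_image(v); uv=proj(p,(c[0]/1e3,c[1]/1e3,z))[0].round().astype(int)
    g=p["image"].astype(float).mean(2)
    b=g[uv[1]-6:uv[1]+7,uv[0]-10:uv[0]+10].astype(int); print(v,"rows from",uv[1]-6,"cols from",uv[0]-10); 
    for r in b: print(' '.join('%3d'%x for x in r))
print(proj(pt,[(.483,.19,.003)]).round(2),proj(pt,[(.483,.19,.039)]).round(2))
E
```

```text
top rows from 210 cols from 208
 75  81 177 244 251 255 255 228 132  56  49  44  42  56  97 132 242 252 254 255
193 244 250 254 254 254 204  78  54  70  87  44  27  33  34  37 103 201 245 255
192 244 254 253 252 228  84 167 204 205 212 175 104  36  39  37  34  77 211 255
133 184 254 252 243 154 191 233 238 240 241 233 210 109  42  35  41  32 130 246
244 246 253 248 210 203 233 239 237 235 237 237 239 185  89  62  37  29  61 191
251 255 253 248 191 233 235 235 232 219 236 236 238 222 122  56  38  37  45 179
195 255 254 251 190 234 233 232 199 151 203 236 239 233 148  73  37  37  31 145
135 250 255 254 190 239 236 232 192 150 188 235 235 231 141  71  34  38  28 139
 95 195 255 254 167 228 236 233 222 219 227 233 237 228 127  90  34  34  29 157
 90 182 255 252 150 183 238 233 235 234 236 239 238 207  90  82  38  37  80 219
 95 146 248 252 200 120 207 236 241 239 239 234 216 135  59  39  38  33 116 239
 95  95 180 255 248 116 104 169 209 224 204 177 134  73  55  36  38  34 155 253
 94  90 141 244 249 235  61  38 107 123  92  78  64  49  37  32  41 145 248 250
side rows from 192 cols from
[... 1452 characters left out ...]
 211 255 254  74  86  92
255 254 227 209  30  60 151 160 154 252 251 250 159  81 121 252 255  89  91  94
255 251 251 125  22  78 168  80 135 231 245 228 154 109  76 220 254 162  90 102
245 242 253  45  24  68 158  95 112 152 185 167 148  86  49 188 255 251  93 102
154 248 254  56  29  53 139 197 117 101 118 179 211  67  33 158 255 255  93 100
157 255 255  75  33  40 109 198 184 181 216 227 186  45  48 156 253 255 131 101
171 255 242 113  25  35  67 109 156 167 192 175  66  33 104 226 253 254 167  98
137 233 221 240  38  28  42  65  75  82  66  50  25  58 184 255 254 252 248  92
 93 165 252 245 169  73  26  36  48  49  38  30  34 146 253 254 246 215 246  79
[[219.23 216.9 ]] [[217.82 216.49]]
```

```bash
python3 - <<'E'
from h import *
import pickle
ps,pt,M=pickle.load(open("m.pkl","rb"))
print("side dot small",onplane(ps,(240.7,199.1),.039)*1e3)
print("top dot small",onplane(pt,(217.0,216.5),.039)*1e3)
# rigorous nest fit: render model (plate white, floor black) against grey, both views
from scipy.optimize import minimize
def nestimg(p,x,y,a,w,r,box):
    u0,v0,u1,v1=box; L=np.zeros(((v1-v0)*S,(u1-u0)*S),np.float32)
    def fill(pts,val):
        uv=(proj(p,pts)-[u0,v0]+.5)*S-.5; cv2.fillPoly(L,[np.round(uv*16).astype(np.int32)],val,shift=4)
    sq=np.array([[1,1],[1,-1],[-1,-1],[-1,1]])*w/2; c,s=np.cos(a),np.sin(a); sq=sq@np.array([[c,s],[-s,c]])+[x,y]
    fill(np.c_[sq,np.full(4,.003)],1); 
    out=circ(x,y,.006,r+.004); fill(out,1)
    # floor visible = floor circle z3 intersect lip-top inner circle
    L2=np.zeros_like(L); L3=np.zeros_like(L)
    for LL,z in((L2,.003),(L3,.006)):
        uv=(proj(p,circ(x,y,z,r))-[u0,v0]+.5)*S-.5; cv2.fillPoly(LL,[np.round(uv*16).astype(np.int32)],1,shift=4)
    L[(L2>0)&(L3>0)]=-.4
    return cv2.resize(L,None,fx=1/S,fy=1/S,interpolation=cv2.INTER_AREA)
for n,x,y,w,r in(("large",665,107,96,41),("medium",492,-30,82,34),("small",483,189,70,28),("set",637,-156,59,22.5)):
    for v,p in(("side",ps),("top",pt)):
        uv=proj(p,circ(x/1e3,y/1e3,.003,w*.75e-3)); b=(*np.floor(uv.min(0)).astype(int)-2,*np.ceil(uv.max(0)).astype(int)+3)
        g=p["image"].astype(float).mean(2)[b[1]:b[3],b[0]:b[2]]
        bg=np.median(np.r_[g[0],g[-1],g[:,0],g[:,-1]]); G=np.where(g>bg,(g-bg)/(220-bg),(g-bg)/(bg-25)*.4); G=np.clip(G,-.45,1)
        if v=="side" and n=="large": 
            ig=np.ones_like(G); m=np.zeros(ps["image"].shape[:2],np.uint8)
            for d in M["s","rivet_set"][:1]+M["s","die_small"][:1]: m|=d["mask"].astype(np.uint8)
            ig=1-cv2.dilate(m,np.ones((5,5)))[b[1]:b[3],b[0]:b[2]]
        else: ig=1
        def cost(q): return (ig*(nestimg(p,q[0]/1e3,q[1]/1e3,q[2]/20,w/1e3,r/1e3,b)-G)**2).sum()
        best=min((minimize(cost,[x,y,a0*20],method="Nelder-Mead",options=dict(initial_simplex=np.array([x,y,a0*20])+[[0,0,0],[5,0,0],[0,5,0],[0,0,4]],xatol=.02,fatol=1e-3)) for a0 in np.radians([10,30,50,70])),key=lambda z:z.fun)
        print(n,v,best.x[:2].round(1),np.degrees(best.x[2]/20).round(1)%90,round(best.fun,2))
E
```

```text
side dot small [479.89641378 183.30281039  39.        ]
top dot small [483.00051572 192.74284432  39.        ]
large side [662.1 100.5] 23.2 8.17
large top [665.2 107.9] 22.9 41.14
medium side [490.  -36.2] 57.7 38.31
medium top [491.9 -29.7] 57.4 38.78
small side [480.8 180.5] 25.299999999999997 12.44
small top [482.9 189.1] 25.4 27.15
set side [ 634.2 -161.7] 13.700000000000003 13.2
set top [ 636.9 -155.4] 13.5 20.84
```

carry_out:
  plan:
    - [[0, 0, 0.04], [0, 0, 0], 0.075]
    - [[0, 0, 0.05], [0, 0, 0], 0.075]
    - [[0, 0, 0.04], [0, 0, 0], 0.075]

```text
time_s: 22.18
position: [0.4742, 0.0115, 0.1743]
tool_rot: [[1.0, 0.0, -0.003], [0.003, 0.0, 1.0], [0.0, -1.0, 0.0]]
ft_force: [0.4, 1.1, -0.5]
grip_width: 0.0746
```

```bash
python3 - <<'E'
from h import *
def show(v,c,z,h=7,w=10):
    p=env.get_image(v); uv=proj(p,(c[0]/1e3,c[1]/1e3,z))[0].round().astype(int)
    g=p["image"].astype(float).mean(2)
    b=g[uv[1]-h:uv[1]+h+1,uv[0]-w:uv[0]+w+1].astype(int); print(v,"rows from",uv[1]-h,"cols from",uv[0]-w)
    for r in b: print(' '.join('%3d'%x for x in r))
    return p
show("top",(473,-230),.072); show("side",(473,-230),.072,6,14); show("side",(637,-156),.045,9,8)
p=env.get_image("top"); print("rivet tip top",onplane(p,(320,168.8),.061)*1e3)
print(env.observe()["position"])
cv2.imwrite("pics/c0.png",p["image"][:,:,::-1])
E
```

```text
top rows from 211 cols from 334
 87  70 121 196 222 161 190 228 228 225 203 178 158 106  92  99 102 100  96  94  95
 70 121 193 180 188 180 222 234 240 238 237 231 227 176 111  90  98  99 103  93  95
102 179 163 108 189 239 243 241 239 239 242 241 243 235 194 106  92 100  99  95  99
153 149  92 152 242 241 239 238 240 240 240 241 242 244 239 173  79  97  95  93  91
220 126 119 208 245 241 239 240 240 241 240 242 240 242 243 231 102  86  89  90  94
194  98 142 235 243 242 240 241 242 236 242 240 240 239 242 240 133  87  89  91  88
126  89 155 237 243 241 241 240 224 179 227 241 239 240 241 241 172  92  90  91  92
120  78 167 248 244 241 238 241 225 121 209 242 240 240 240 241 190 106  86  90  99
116  80 162 240 243 241 239 240 240 216 233 241 239 238 240 237 172 102  88  85  96
213  87 129 230 244 241 240 241 241 241 241 240 240 239 240 236 189 105  86  89  90
238 108  88 194 240 244 241 239 240 239 240 240 239 240 239 222 184  94  89  93  89
219 212  70 111 181 243 244 239 241 240 241 239 240 239 230 225 150  81  87  88  89
187 243 207  72 111 213 236 244 243 242 241 240 239 227 221 
[... 2447 characters left out ...]
07 109 110 110 110 136 174 195 205 206 193 144 107 103 105 101 102
106 105 109 110 117 144 175 190 199 200 188 141 105 101 103 102 103
105 104 109 126 173 174 184 195 200 198 186 148 118 105 103 104 102
106 107 106 137 199 217 212 209 210 205 193 198 162 114 103 104 107
110 107 109 113 153 205 225 238 241 235 228 215 162 112 103 105 106
107 110 111 120 140 161 164 166 181 181 164 157 125 100 103 105 103
112 110 114 121 143 161 167 169 178 176 170 157 117 101 100 104  99
107 106 112 123 145 159 171 172 179 179 170 157 118 101  97  98  97
107 116 110 121 145 160 173 176 178 175 170 150 111  97  96  98  95
rivet tip top [ 638.4874028 -154.3990678   61.       ]
[0.47449635 0.00986325 0.17430183]
```

View pics/c0.png

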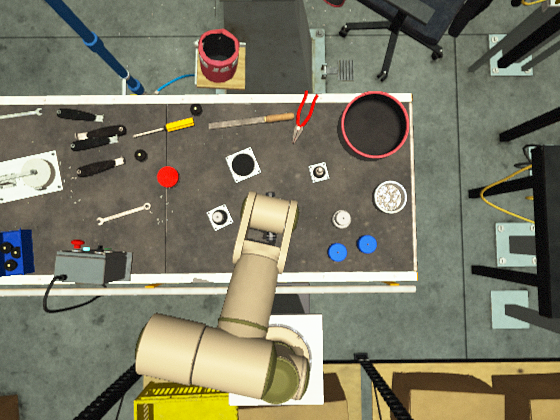

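```bash
python3 - <<'E'
from h import *
pt=env.get_image("top"); ps=env.get_image("side")
a=onplane(pt,(343.05,217.9),.072)*1e3; b=onplane(ps,(296.4,239.7),.072)*1e3
print("med top",a,"side",b)
print("delta top",np.array([491.9,-29.7])-a[:2],"side",np.array([490,-36.2])-b[:2])
# rivet: side tip centre
c=onplane(ps,(337.6,222.5),.061)*1e3; print("rivet side",c, c[:2]-[634.2,-161.7])
E
```

```text
med top [ 473.26594956 -226.58091897   72.        ] side [ 471.408491   -231.61700869   72.        ]
delta top [ 18.63405044 196.88091897] side [ 18.591509   195.41700869]
rivet side [ 636.26617564 -158.00307529   61.        ] [2.06617564 3.69692471]
```

carry_out:
  plan:
    - [[0, 0, -0.03], [0, 0, 0], 0.075]
    - [[0, 0, -0.05], [0, 0, 0], 0.075]
    - [[0, 0, -0.05], [0, 0, 0], 0.075]
    - [[0, 0, -0.05], [0, 0, 0], 0.075]
    - [[0, 0, -0.04], [0, 0, 0], 0.075]
    - [[0, 0, -0.018], [0, 0, 0], 0.075]
    - [[0, 0.02, 0], [0, 0, 0], 0.075]
    - [[0, 0.03, 0], [0, 0, 0], 0.075]

```text
time_s: 23.48
position: [0.475, -0.2296, 0.1241]
tool_rot: [[1.0, 0.001, -0.0], [0.0, -0.001, 1.0], [0.001, -1.0, -0.001]]
ft_force: [-0.2, -0.0, 0.4]
grip_width: 0.075
```

carry_out:
  plan:
    - [[0, 0.04, 0], [0, 0, 0], 0.075]
    - [[0, 0.03, 0], [0, 0, 0], 0.075]
    - [[0, 0.011, 0], [0, 0, 0], 0.075]
    - [[0, 0, 0], [0, 0, 0], 0.07]
    - [[0, 0, 0], [0, 0, 0], 0.064]

```text
time_s: 24.1
position: [0.4754, -0.2296, 0.0443]
tool_rot: [[1.0, 0.002, -0.001], [0.001, -0.001, 1.0], [0.002, -1.0, -0.001]]
ft_force: [0.9, 0.3, 0.5]
grip_width: 0.0638
```

```bash
python3 -c "
from look import *
look('c1',bs=(250,180,350,290),bt=None,k=5)"
```

```text
24.1 [ 0.4754 -0.2296  0.0443] 0.0638 [0.9 0.3 0.5]
```

View pics/c1.png

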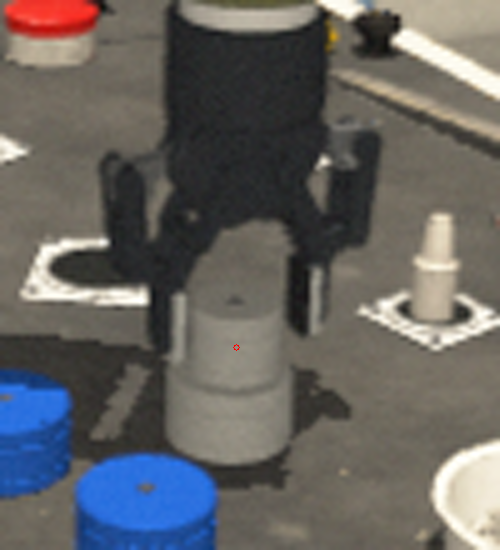

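carry_out:
  plan:
    - [[0, 0.001, 0.001], [0, 0, 0], 0.06]
    - [[0, 0, 0], [0, 0, 0], 0.056]
    - [[0, 0, 0], [0, 0, 0], 0.053]
    - [[0, 0, 0], [0, 0, 0], 0.05]
    - [[0, 0, 0], [0, 0, 0], 0.047]
    - [[0, 0, 0], [0, 0, 0], 0.044]
    - [[0, 0, 0], [0, 0, 0], 0.04]
    - [[0, 0, 0], [0, 0, 0], 0.04]

```text
time_s: 25.15
position: [0.475, -0.2283, 0.0425]
tool_rot: [[1.0, 0.0, -0.001], [0.001, -0.0, 1.0], [0.0, -1.0, -0.0]]
ft_force: [-0.6, 0.3, 3.9]
grip_width: 0.0467
```

```bash
python3 - <<'E'
from h import *
p=env.get_image("side"); g=p["image"].astype(float).mean(2); print("rows 235 cols 288")
for r in g[233:246,286:308].astype(int): print(' '.join('%3d'%x for x in r))
E
```

```text
rows 235 cols 288
 30  38  43  41  41  60  86  92 100 100  99  98  99  95  97  95  97  82  70  43  32  37
 34  39  42  42  44  78  95  99  96  99 101 105 101 101  96  96  99  76  42  32  34  36
 38  41  39  42  53  91  97  97  97  96 102 102 102  97  96  98  98  78  46  22  26  34
 38  43  45  46  54  83  99  99 100 101 104 102 102 102  99 103 100  81  46  29  21  28
 35  36  40  42  78 100 101 104 103 106 107 104 105 101 104 103 104  83  51  28  26  31
 41  44  44  52  93 107 105 105 106 106 106 101 106 104 105 104 107 106  79  49  36  25
 38  47  60  82  97 103 107 107 106  96  82  89 104 107 106 105 105 103 105  85  50  31
 37  74 118 139 100  91 103 106 104  94  77  80  96 103 108 108 108 104 108 109  72  37
 43  83 134 129  92  97 106 103 107 103 106 107 103 107 103 102 104 107 109 111  82  47
 44  88 138 131  92  95 103 105 104 105 104 105 103 106 106 107 107 107 113 117  88  42
 37  87 135 132  99 114 119 110 107 110 110 107 108 108 109 115 121 128 122 119  87  42
 47 102 137 133 113 127 135 136 134 130 131 131 131 130 133 136 133 132 123 117  85  43
 42 106 140 131 108 119 129 133 136 136 139 141 139 137 137 137 133 128 123 111  81  45
```

carry_out:
  plan:
    - [[0, -0.003, 0], [0, 0, 0], 0.04]
    - [[0, -0.01, 0], [0, 0, 0], 0.04]
    - [[0, -0.02, 0], [0, 0, 0], 0.04]
    - [[0, -0.03, 0], [0, 0, 0], 0.04]
    - [[0.002, -0.01, 0.02], [0, 0, 0], 0.04]
    - [[0.004, 0, 0.04], [0, 0, 0], 0.04]
    - [[0.004, 0, 0.045], [0, 0, 0], 0.04]
    - [[0.004, 0, 0.04], [0, 0, 0], 0.04]

```text
time_s: 26.2
position: [0.488, -0.0806, 0.1148]
tool_rot: [[1.0, -0.001, -0.002], [0.002, 0.001, 1.0], [-0.001, -1.0, 0.001]]
ft_force: [0.5, -0.5, -1.9]
grip_width: 0.0466
```

carry_out:
  plan:
    - [[0.0046, 0, 0.036], [0, 0, 0], 0.04]
    - [[0, 0, 0.0153], [0, 0, 0], 0.04]
    - [[0, 0.02, 0], [0, 0, 0], 0.04]
    - [[0, 0.03, 0], [0, 0, 0], 0.04]
    - [[0, 0.025, 0], [0, 0, 0], 0.04]
    - [[0, 0.012, 0], [0, 0, 0], 0.04]
    - [[0, 0, 0], [0, 0, 0], 0.04]
    - [[0, 0, 0], [0, 0, 0], 0.04]

```text
time_s: 27.2
position: [0.4937, -0.0321, 0.0289]
tool_rot: [[1.0, 0.001, -0.001], [0.001, -0.0, 1.0], [0.001, -1.0, -0.0]]
ft_force: [-0.4, 0.5, -1.6]
grip_width: 0.0466
```

```bash
python3 - <<'E'
from ov import *
ps=ov("c2",(.490,-.0362),.034,[(.490,-.0362,.0584,.024),(.490,-.0362,.0224,.024)],half=30,k=10)
print(proj(ps,(.490,-.0362,.0584)))
E
```

```text
[[270.31606968 215.86454226]]
```

View pics/c2.png

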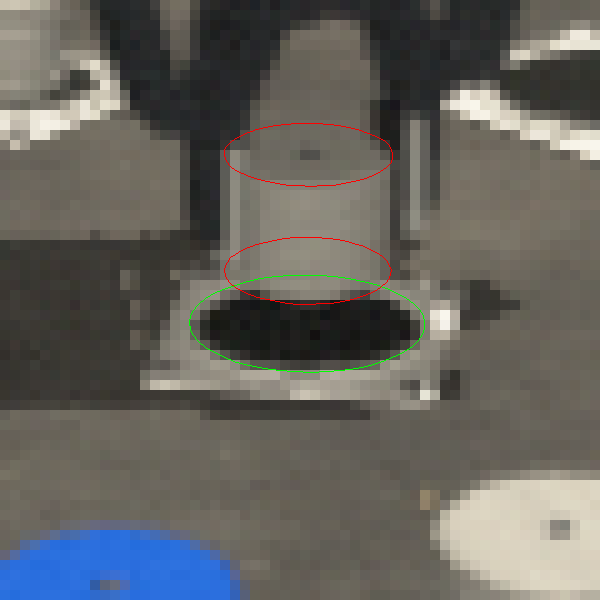

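carry_out:
  plan:
    - [[0, 0.008, 0], [0, 0, 0], 0.04]
    - [[0, 0.006, 0], [0, 0, 0], 0.04]
    - [[0, 0.003, 0], [0, 0, 0], 0.04]
    - [[0, 0.001, 0], [0, 0, 0], 0.04]
    - [[0, 0.0008, 0], [0, 0, 0], 0.04]
    - [[0, 0.0005, 0], [0, 0, 0], 0.04]
    - [[0, 0, 0], [0, 0, 0], 0.04]
    - [[0, 0, 0], [0, 0, 0], 0.04]

```text
time_s: 28.25
position: [0.4933, -0.0319, 0.0095]
tool_rot: [[1.0, 0.001, -0.001], [0.001, -0.0, 1.0], [0.001, -1.0, -0.0]]
ft_force: [-2.7, 0.4, 6.0]
grip_width: 0.0467
```

carry_out:
  plan:
    - [[0, 0, 0], [0, 0, 0], 0.048]
    - [[0, 0, 0], [0, 0, 0], 0.051]
    - [[0, 0, 0], [0, 0, 0], 0.057]
    - [[0, 0, 0], [0, 0, 0], 0.066]
    - [[0, 0, 0], [0, 0, 0], 0.072]
    - [[0, -0.005, 0], [0, 0, 0], 0.072]
    - [[0, -0.02, 0], [0, 0, 0], 0.072]
    - [[0, -0.04, 0], [0, 0, 0], 0.085]

```text
time_s: 29.25
position: [0.4926, -0.0318, 0.0739]
tool_rot: [[1.0, -0.003, -0.001], [0.001, 0.001, 1.0], [-0.003, -1.0, 0.001]]
ft_force: [0.4, -0.5, 0.7]
grip_width: 0.0846
```

carry_out:
  plan:
    - [[0, -0.03, 0.03], [0, 0, 0], 0.085]
    - [[0, 0, 0.04], [0, 0, 0], 0.085]
    - [[0, 0, 0.05], [0, 0, 0], 0.085]
    - [[0, 0, 0.05], [0, 0, 0], 0.085]
    - [[0, 0, 0.03], [0, 0, 0], 0.085]

```text
time_s: 29.88
position: [0.4927, 0.1701, 0.1042]
tool_rot: [[1.0, 0.0, -0.003], [0.003, 0.0, 1.0], [0.0, -1.0, 0.0]]
ft_force: [0.5, -0.4, -0.1]
grip_width: 0.0848
```

```bash
python3 - <<'E'
from h import *
o=env.observe(); print(o["time_s"],o["position"])
pt=env.get_image("top"); ps=env.get_image("side")
cv2.imwrite("pics/d0.png",np.hstack([cv2.resize(ps["image"][180:300,200:380,::-1],None,fx=2.1,fy=2.1,interpolation=cv2.INTER_CUBIC),cv2.resize(pt["image"][130:250,200:380,::-1],None,fx=2.1,fy=2.1,interpolation=cv2.INTER_CUBIC)]))
def show(p,c,z,h=4,w=6):
    uv=proj(p,(c[0]/1e3,c[1]/1e3,z))[0].round().astype(int); g=p["image"].astype(float).mean(2)
    print("rows",uv[1]-h,"cols",uv[0]-w)
    for r in g[uv[1]-h:uv[1]+h+1,uv[0]-w:uv[0]+w+1].astype(int): print(' '.join('%3d'%x for x in r))
print("large"); show(pt,(473,-227),.036); show(ps,(471,-232),.036)
print("medium"); show(pt,(492,-30),.039); show(ps,(490,-36),.039)
E
```

```text
29.875 [0.49267634 0.17014455 0.10419519]
large
rows 214 cols 335
236 244 241 241 240 240 241 240 240 242 242 242 244
246 242 241 241 240 241 241 239 239 240 239 241 242
245 241 240 242 241 242 241 242 242 241 240 239 239
242 242 242 241 242 243 244 238 243 242 241 242 241
240 239 240 240 241 239 193 190 238 242 240 241 241
239 239 238 238 239 231 105 137 227 240 239 239 239
241 240 240 240 240 238 208 216 236 238 237 238 237
244 242 241 239 240 241 241 241 241 239 239 238 238
247 244 241 242 241 242 242 240 240 240 239 239 239
rows 249 cols 290
197 201 204 203 207 208 211 206 207 208 192 169 150
206 204 202 203 206 207 209 209 205 204 209 210 207
208 203 204 203 204 206 210 209 209 207 207 208 208
208 205 203 201 202 196 198 206 209 207 206 207 209
208 206 204 203 186 135 125 191 210 208 206 206 207
207 208 207 206 189 143 150 195 206 212 211 207 207
207 207 207 204 203 204 203 206 206 209 211 209 205
206 206 208 205 204 203 206 202 203 207 208 209 206
208 205 207 207 205 204 202 201 203 202 205 210 207
medium
rows 209 cols 277
 64 181 242 246 242 241 240 242 243 245 243 219  59
114
[... 198 characters left out ...]
43 245
234 245 241 240 243 224 105 163 245 241 241 242 243
217 248 242 240 242 241 217 223 243 240 241 244 244
171 245 243 242 241 242 242 243 240 242 244 245 229
104 224 249 243 241 241 241 240 242 244 244 239 156
rows 218 cols 264
104 100 102 101 105 106 108 108 106 107 107 107 109
103 113 115 120 126 130 133 134 132 126 126 120 115
123 153 164 177 197 206 204 204 203 190 183 158 136
194 202 204 200 203 198 192 195 202 204 206 203 192
203 204 205 203 203 157 121 125 183 206 205 205 207
199 203 204 203 203 205 191 196 205 203 204 203 206
192 202 205 207 203 203 205 207 203 205 201 199 198
162 188 199 202 200 202 203 206 203 203 180 187 169
121 128 142 163 170 184 194 195 178 168 159 140 130
```

View pics/d0.png

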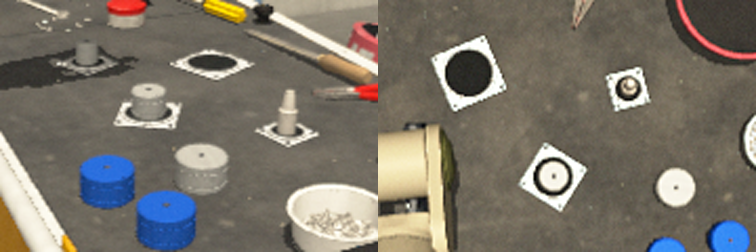

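```bash
python3 - <<'E'
from h import *
pt=env.get_image("top"); ps=env.get_image("side")
def cen(p,c,z,lvl=200,h=3):
    uv=proj(p,(c[0]/1e3,c[1]/1e3,z))[0].round().astype(int); g=p["image"].astype(float).mean(2)
    vv,uu=np.mgrid[uv[1]-h:uv[1]+h+1,uv[0]-h:uv[0]+h+1]; w=np.clip(lvl-g[vv,uu],0,None); q=((w*uu).sum()/w.sum(),(w*vv).sum()/w.sum())
    return onplane(p,q,z)[:2]*1e3
L=cen(pt,(473,-227),.036,235),cen(ps,(471,-232),.036)
m=cen(pt,(492,-30),.039,235),cen(ps,(490,-36),.039,195,2)
print("L",L,"delta",np.array([665.2,107.9])-L[0],np.array([662.1,100.5])-L[1])
print("M",m,"err",m[0]-[491.9,-29.7],m[1]-[490,-36.2])
E
```

```text
L (array([ 471.16937233, -226.92720279]), array([ 469.80458843, -232.20273373])) delta [194.03062767 334.82720279] [192.29541157 332.70273373]
M (array([491.3400176 , -30.66662592]), array([490.43551007, -35.33215678])) err [-0.5599824  -0.96662592] [0.43551007 0.86784322]
```

carry_out:
  plan:
    - [[-0.0065, 0, 0.0187], [0, 0, 0], 0.06]
    - [[0, 0.01, 0], [0, 0, 0], 0.06]
    - [[0, 0.03, 0], [0, 0, 0], 0.06]
    - [[0, 0.03, 0], [0, 0, 0], 0.06]
    - [[0, 0.015, 0], [0, 0, 0], 0.06]
    - [[0, 0.0085, 0], [0, 0, 0], 0.055]
    - [[0, 0, 0], [0, 0, 0], 0.05]
    - [[0, 0, 0], [0, 0, 0], 0.045]

```text
time_s: 31.08
position: [0.487, 0.1868, 0.011]
tool_rot: [[1.0, 0.001, -0.001], [0.001, 0.0, 1.0], [0.001, -1.0, 0.0]]
ft_force: [0.4, -0.4, 0.9]
grip_width: 0.045
```

carry_out:
  plan:
    - [[0, 0, 0], [0, 0, 0], 0.04]
    - [[0, 0, 0], [0, 0, 0], 0.037]
    - [[0, 0, 0], [0, 0, 0], 0.034]
    - [[0, 0, 0], [0, 0, 0], 0.03]
    - [[0, 0, 0], [0, 0, 0], 0.028]
    - [[0, 0, 0], [0, 0, 0], 0.028]

```text
time_s: 31.82
position: [0.4864, 0.1868, 0.0109]
tool_rot: [[1.0, 0.0, -0.001], [0.001, 0.0, 1.0], [0.0, -1.0, 0.0]]
ft_force: [-2.1, -0.2, 5.6]
grip_width: 0.0347
```

carry_out:
  plan:
    - [[0, -0.003, 0], [0, 0, 0], 0.028]
    - [[0, 0, -0.0016], [0, 0, 0], 0.028]
    - [[-0.0017, 0, -0.0016], [0, 0, 0], 0.028]
    - [[0, 0, 0], [0, 0, 0], 0.028]
    - [[0, 0, 0], [0, 0, 0], 0.028]

```text
time_s: 32.45
position: [0.4849, 0.1835, 0.0133]
tool_rot: [[1.0, -0.0, -0.001], [0.001, -0.0, 1.0], [-0.0, -1.0, -0.0]]
ft_force: [0.0, 1.9, -2.1]
grip_width: 0.0346
```

```bash
python3 - <<'E'
from ov import *
o=env.observe(); print(o["time_s"],o["position"])
z=o["position"][2]-.0079
ps=ov("e1",(.4808,.1805),.028,[(.4808,.1805,z+.036,.018),(.4808,.1805,z,.018)],half=25,k=12)
print(z,proj(ps,(.4808,.1805,z+.036)))
E
```

```text
32.45 [0.48485852 0.18350555 0.01326802]
0.005368020801613482 [[241.23162761 198.65034341]]
```

View pics/e1.png

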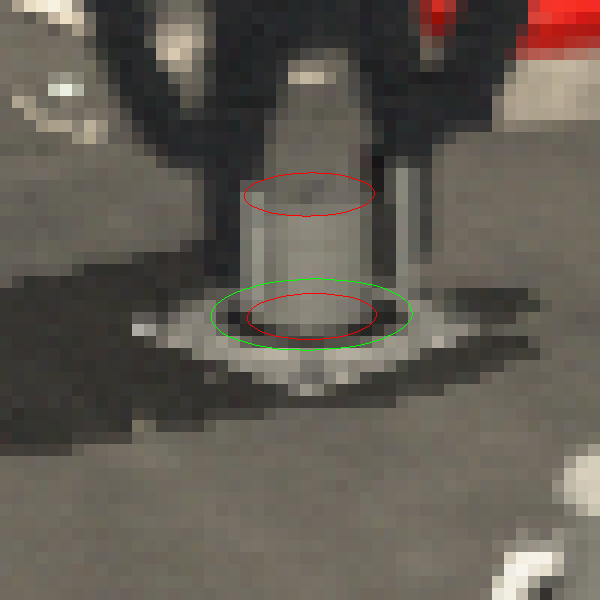

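carry_out:
  plan:
    - [[0, 0.001, 0], [0, 0, 0], 0.028]
    - [[0, 0.0008, 0], [0, 0, 0], 0.028]
    - [[0, 0.0006, 0], [0, 0, 0], 0.028]
    - [[0, 0, 0], [0, 0, 0], 0.028]

```text
time_s: 33.0
position: [0.4849, 0.1836, 0.0109]
tool_rot: [[1.0, 0.0, -0.001], [0.001, -0.0, 1.0], [0.0, -1.0, -0.0]]
ft_force: [-1.1, -0.0, -1.4]
grip_width: 0.035
```

carry_out:
  plan:
    - [[0, 0, 0], [0, 0, 0], 0.0365]
    - [[0, 0, 0], [0, 0, 0], 0.04]
    - [[0, 0, 0], [0, 0, 0], 0.046]
    - [[0, 0, 0], [0, 0, 0], 0.055]
    - [[0, 0, 0], [0, 0, 0], 0.06]
    - [[0, -0.005, 0], [0, 0, 0], 0.06]
    - [[0, -0.02, 0], [0, 0, 0], 0.06]
    - [[0, -0.04, 0], [0, 0, 0], 0.06]

```text
time_s: 34.0
position: [0.4842, 0.1834, 0.076]
tool_rot: [[1.0, -0.003, -0.001], [0.001, -0.0, 1.0], [-0.003, -1.0, -0.0]]
ft_force: [0.2, -0.9, 0.0]
grip_width: 0.06
```

carry_out:
  plan:
    - [[0, -0.05, 0], [0, 0, 0], 0.085]
    - [[0, -0.02, -0.03], [0, 0, 0], 0.085]
    - [[0, 0, -0.05], [0, 0, 0], 0.085]
    - [[0, 0, -0.05], [0, 0, 0], 0.085]
    - [[0, 0, -0.05], [0, 0, 0], 0.085]
    - [[0, 0, -0.05], [0, 0, 0], 0.085]
    - [[-0.005, 0, -0.05], [0, 0, 0], 0.085]
    - [[-0.005, 0, -0.05], [0, 0, 0], 0.085]

```text
time_s: 35.0
position: [0.4749, -0.1481, 0.1463]
tool_rot: [[1.0, 0.001, -0.001], [0.001, -0.0, 1.0], [0.001, -1.0, -0.0]]
ft_force: [0.1, 0.4, 0.6]
grip_width: 0.0848
```

```bash
cat > cen.py <<'E'
from h import *
N={"large":((665.2,107.9),(662.1,100.5)),"medium":((491.9,-29.7),(490,-36.2)),"small":((482.9,189.1),(480.8,180.5)),"set":((636.9,-155.4),(634.2,-161.7))}
def cen(p,c,z,lvl=200,h=3):
    uv=proj(p,(c[0]/1e3,c[1]/1e3,z))[0].round().astype(int); g=p["image"].astype(float).mean(2)
    vv,uu=np.mgrid[uv[1]-h:uv[1]+h+1,uv[0]-h:uv[0]+h+1]; w=np.clip(lvl-g[vv,uu],0,None); q=((w*uu).sum()/w.sum(),(w*vv).sum()/w.sum())
    return onplane(p,q,z)[:2]*1e3
def err(n,views=("top","side")):
    for v in views:
        p=env.get_image(v); c=N[n][0 if v=="top" else 1]
        m=cen(p,c,.039,230,3) if v=="top" else cen(p,c,.039,190,1)
        print(n,v,(m-c).round(1))
E
python3 - <<'E'
from cen import *
o=env.observe(); print(o["time_s"],o["position"],o["ft_force"])
err("small")
E
cp pics/d0.png /dev/null; python3 - <<'E'
import sys; sys.path.insert(0,'.')
from ov import *
ov("t1",(.4808,.1805),.028,[(.4808,.1805,.039,.018)],half=25,k=12); ov("t2",(.4829,.1891),.028,[(.4829,.1891,.039,.018)],"top",half=25,k=12)
cv2.imwrite("pics/e2.png",np.hstack([cv2.resize(cv2.imread(f"pics/t{i}.png"),(390,390)) for i in(1,2)]))
E
```

```text
35.0 [ 0.47487899 -0.14806034  0.14634287] [0.12309311 0.35298191 0.62476301]
small top [-1.9  0. ]
small side [2.5 7. ]
```

View pics/e2.png

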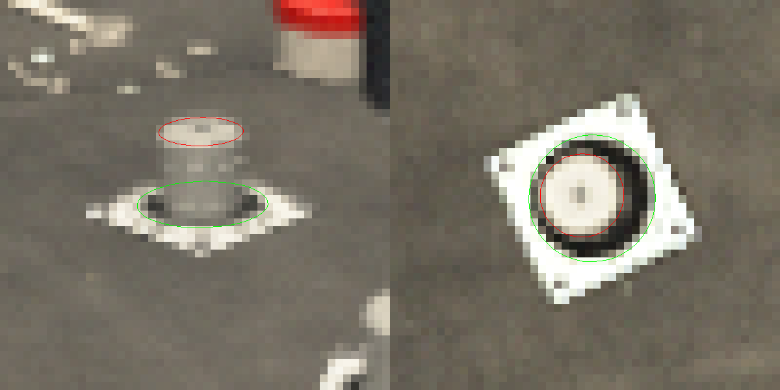

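```bash
python3 - <<'E'
from h import *
p=env.get_image("side")
c=cv2.resize(p["image"][185:225,215:270,::-1],None,fx=14,fy=14,interpolation=cv2.INTER_CUBIC); cv2.imwrite("pics/e3.png",c)
p=env.get_image("top")
c=cv2.resize(p["image"][196:236,198:240,::-1],None,fx=14,fy=14,interpolation=cv2.INTER_CUBIC); cv2.imwrite("pics/e4.png",c)
E
```

```text
(no output)
```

View pics/e3.png

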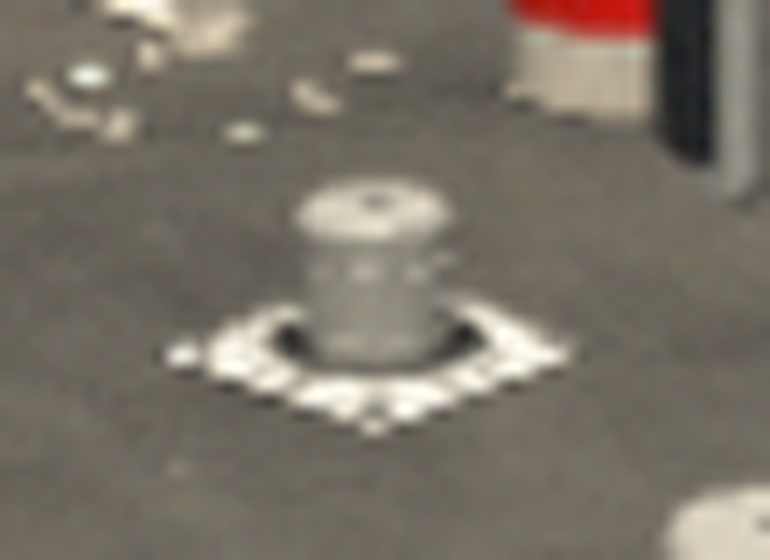

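View pics/e4.png

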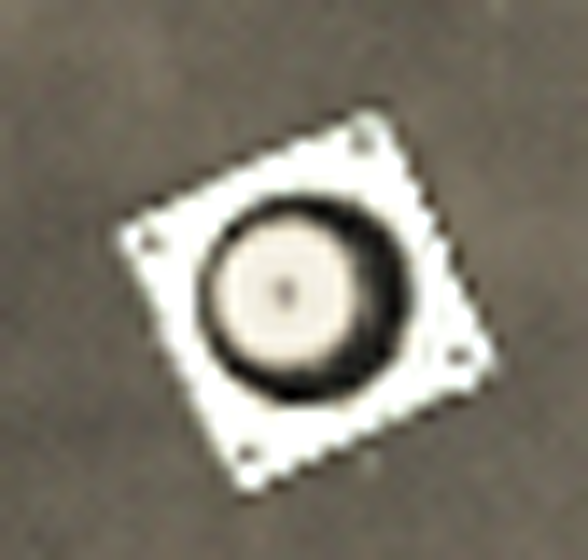

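carry_out:
  plan:
    - [[-0.002, 0, -0.03], [0, 0, 0], 0.085]
    - [[0, 0, -0.035], [0, 0, 0], 0.085]
    - [[0, 0, -0.0155], [0, 0, 0], 0.085]
    - [[0, 0.02, 0], [0, 0, 0], 0.085]
    - [[0, 0.03, 0], [0, 0, 0], 0.085]
    - [[0, 0.02, 0], [0, 0, 0], 0.085]
    - [[0, 0, 0], [0, 0, 0], 0.085]
    - [[0, 0, 0], [0, 0, 0], 0.085]

```text
time_s: 36.3
position: [0.4738, -0.2266, 0.0768]
tool_rot: [[1.0, 0.001, -0.002], [0.002, -0.001, 1.0], [0.001, -1.0, -0.001]]
ft_force: [0.7, -0.5, -0.7]
grip_width: 0.0846
```

```bash
python3 -c "
from look import *
look('f1',bs=(240,160,350,290),bt=None,k=4.6)"
```

```text
36.3 [ 0.4738 -0.2266  0.0768] 0.0846 [ 0.7 -0.5 -0.7]
```

View pics/f1.png

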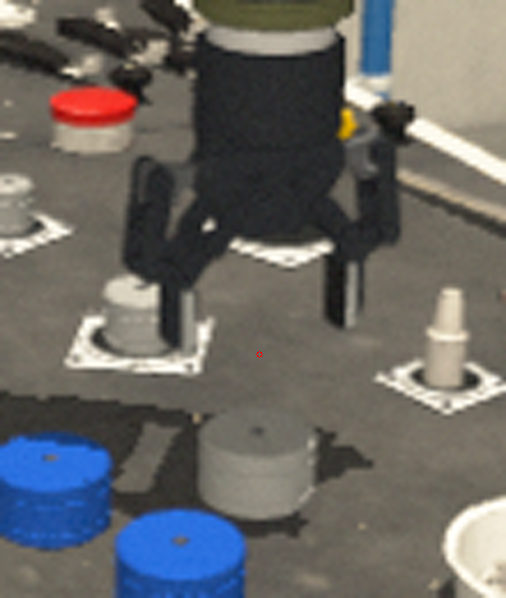

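carry_out:
  plan:
    - [[-0.001, 0.02, -0.002], [0, 0, 0], 0.085]
    - [[0, 0.025, 0], [0, 0, 0], 0.085]
    - [[0, 0.015, 0], [0, 0, 0], 0.085]
    - [[0, 0.009, 0], [0, 0, 0], 0.085]
    - [[0, 0, 0], [0, 0, 0], 0.078]
    - [[0, 0, 0], [0, 0, 0], 0.073]
    - [[0, 0, 0], [0, 0, 0], 0.069]

```text
time_s: 37.22
position: [0.4726, -0.2291, 0.0075]
tool_rot: [[1.0, 0.001, -0.001], [0.001, -0.001, 1.0], [0.001, -1.0, -0.001]]
ft_force: [-0.1, -0.3, 0.4]
grip_width: 0.0691
```

carry_out:
  plan:
    - [[0, 0, 0], [0, 0, 0], 0.066]
    - [[0, 0, 0], [0, 0, 0], 0.063]
    - [[0, 0, 0], [0, 0, 0], 0.06]
    - [[0, 0, 0], [0, 0, 0], 0.057]
    - [[0, 0, 0], [0, 0, 0], 0.054]
    - [[0, 0, 0], [0, 0, 0], 0.054]
    - [[0, 0, 0], [0, 0, 0], 0.054]

```text
time_s: 38.1
position: [0.4728, -0.2292, 0.0077]
tool_rot: [[1.0, 0.001, -0.001], [0.001, -0.001, 1.0], [0.001, -1.0, -0.001]]
ft_force: [0.8, 1.6, 6.3]
grip_width: 0.0605
```

```bash
python3 - <<'E'
from h import *
p=env.get_image("side"); g=p["image"].astype(float).mean(2); print("rows 247 cols 286")
for r in g[247:262,284:308].astype(int): print(' '.join('%3d'%x for x in r))
E
```

```text
rows 247 cols 286
 38  41  43  43  71  93  95  92  93  96  94  95 100 102 101  99 102 106 101 105  95  56  26  29
 37  45  46  54  91  98  97  97  98 104 101 103 100  98  97 100 104  98 100 104  92  55  29  32
 42  40  44  76  95 103 105 101 105 104 108 109 106 106 106 106 105 101 101 101  89  51  30  29
 39  42  58  96 105 106 103 104 103 105 108 106 107 105 103 110 107 108 106 103  91  58  34  28
 44  47  80 103 107 107 106 102 106 105 107 106 107 105 108 106 106 108 107 106 105  82  55  33
 48  67  82 101 105 107 104 106 105 104 102 100 102 109 105 105 106 106 106 105 108 107  85  48
 97 125  99  99 106 104 106 104 102 102  92  72  78 103 107 106 104 105 104 108 106 106 105  84
121 145 109  99 107 104 108 105 107 103  96  81  82  99 108 106 107 105 105 104 107 105 107 103
122 146 105 100 104 105 107 105 105 107 103 105 103 106 105 107 108 105 105 104 106 105 103 106
122 145 110  99 105 107 107 106 104 106 107 104 105 102 107 105 107 106 106 107 105 109 114 116
126 147 110 102 109 107 106 106 105 107 104 104 104 104 101 106 104 112 108 108 109 118 122 114
123 146 110 113 122 119 115 114 110 110 108 111 107 107 107 108 111 110 115 120 124 125 123 114
127 145 101 108 125 135 137 132 130 133 128 125 125 122 122 122 129 132 136 136 128 121 118 111
121 147 102 107 127 127 134 136 137 136 139 139 138 138 136 135 135 139 135 139 128 122 113 112
124 149 103 108 126 130 133 136 140 140 141 143 141 138 139 138 136 132 131 133 131 123 117 110
```

carry_out:
  plan:
    - [[0, -0.003, 0], [0, 0, 0], 0.054]
    - [[0, -0.01, 0], [0, 0, 0], 0.054]
    - [[0, -0.025, 0], [0, 0, 0], 0.054]
    - [[0, -0.035, 0], [0, 0, 0], 0.054]
    - [[0, -0.03, 0], [0, 0, 0], 0.054]
    - [[0.01, -0.01, 0.018], [0, 0, 0], 0.054]
    - [[0.02, 0, 0.035], [0, 0, 0], 0.054]
    - [[0.025, 0, 0.043], [0, 0, 0], 0.054]
  force: 60

```text
time_s: 39.15
position: [0.5273, -0.1322, 0.1204]
tool_rot: [[1.0, -0.0, 0.0], [-0.0, -0.0, 1.0], [-0.0, -1.0, -0.0]]
ft_force: [0.6, -0.8, -3.0]
grip_width: 0.06
```

carry_out:
  plan:
    - [[0.025, 0, 0.043], [0, 0, 0], 0.054]
    - [[0.025, 0, 0.043], [0, 0, 0], 0.054]
    - [[0.025, 0, 0.043], [0, 0, 0], 0.054]
    - [[0.025, 0, 0.043], [0, 0, 0], 0.054]
    - [[0.02, 0, 0.035], [0, 0, 0], 0.054]
    - [[0.0134, 0, 0.022], [0, 0, 0], 0.054]
    - [[0.005, 0, 0.0094], [0, 0, 0], 0.054]
    - [[0, 0, 0], [0, 0, 0], 0.054]

```text
time_s: 40.15
position: [0.665, 0.1056, 0.1197]
tool_rot: [[1.0, -0.001, -0.002], [0.002, -0.0, 1.0], [-0.001, -1.0, -0.0]]
ft_force: [-0.7, -0.7, -4.5]
grip_width: 0.0601
```

carry_out:
  plan:
    - [[0, 0.02, 0], [0, 0, 0], 0.054]
    - [[0, 0.03, 0], [0, 0, 0], 0.054]
    - [[0, 0.025, 0], [0, 0, 0], 0.054]
    - [[0, 0.012, 0], [0, 0, 0], 0.054]
    - [[0, 0, 0], [0, 0, 0], 0.054]
    - [[0, 0, 0], [0, 0, 0], 0.054]

```text
time_s: 40.9
position: [0.6659, 0.1054, 0.0342]
tool_rot: [[1.0, 0.002, -0.001], [0.001, -0.0, 1.0], [0.002, -1.0, -0.0]]
ft_force: [0.5, 0.0, -3.1]
grip_width: 0.0604
```

```bash
python3 - <<'E'
from ov import *
o=env.observe(); print(o["time_s"],o["position"],o["ft_force"])
z=o["position"][2]-.0077; c=(.6621,.1005)
ps=ov("f2",c,.041,[(*c,z+.036,.031),(*c,z,.031)],half=30,k=10)
E
```

```text
40.9 [0.66590988 0.10539095 0.03421454] [ 0.46267023  0.01397472 -3.05097179]
```

View pics/f2.png

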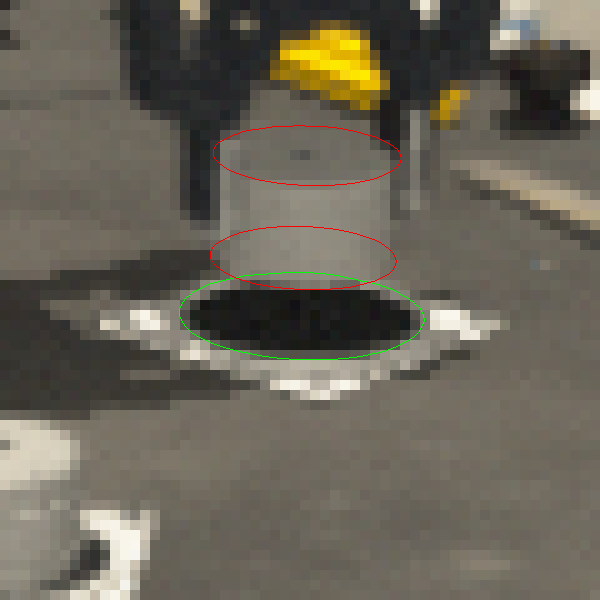

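carry_out:
  plan:
    - [[0, 0.01, 0], [0, 0, 0], 0.054]
    - [[0, 0.007, 0], [0, 0, 0], 0.054]
    - [[0, 0.004, 0], [0, 0, 0], 0.054]
    - [[0, 0.0012, 0], [0, 0, 0], 0.054]
    - [[0, 0.0008, 0], [0, 0, 0], 0.054]
    - [[0, 0, 0], [0, 0, 0], 0.054]
    - [[0, 0, 0], [0, 0, 0], 0.054]

```text
time_s: 41.82
position: [0.6653, 0.1057, 0.0108]
tool_rot: [[1.0, 0.0, -0.001], [0.001, -0.0, 1.0], [0.0, -1.0, -0.0]]
ft_force: [-4.2, 0.8, 5.4]
grip_width: 0.0604
```

Contact. Release, retreat, and move to let both views see everything.

carry_out:
  plan:
    - [[0, 0, 0], [0, 0, 0], 0.062]
    - [[0, 0, 0], [0, 0, 0], 0.065]
    - [[0, 0, 0], [0, 0, 0], 0.071]
    - [[0, 0, 0], [0, 0, 0], 0.08]
    - [[0, 0, 0], [0, 0, 0], 0.085]
    - [[0, -0.005, 0], [0, 0, 0], 0.085]
    - [[0, -0.02, 0], [0, 0, 0], 0.085]
    - [[0, -0.04, 0], [0, 0, 0], 0.085]

```text
time_s: 42.82
position: [0.6646, 0.1056, 0.0745]
tool_rot: [[1.0, -0.003, -0.001], [0.001, 0.0, 1.0], [-0.003, -1.0, 0.0]]
ft_force: [-0.5, -0.4, -0.2]
grip_width: 0.0853
```

carry_out:
  plan:
    - [[0, -0.05, 0], [0, 0, 0], 0.085]
    - [[-0.04, -0.04, -0.03], [0, 0, 0], 0.07]
    - [[-0.04, 0, -0.04], [0, 0, 0], 0.06]
    - [[-0.04, 0, -0.04], [0, 0, 0], 0.05]
    - [[-0.04, 0, -0.04], [0, 0, 0], 0.05]
    - [[-0.04, 0, -0.04], [0, 0, 0], 0.05]
    - [[-0.03, 0, -0.04], [0, 0, 0], 0.05]
    - [[-0.02, 0, -0.03], [0, 0, 0], 0.05]

```text
time_s: 43.82
position: [0.4154, -0.1552, 0.1646]
tool_rot: [[1.0, 0.001, -0.0], [0.0, -0.001, 1.0], [0.001, -1.0, -0.001]]
ft_force: [-0.0, -0.3, 0.0]
grip_width: 0.0498
```

```bash
python3 - <<'E'
from cen import *
o=env.observe(); print(o["time_s"],o["position"])
for n in("large","medium","small"): err(n)
from ov import *
ov("t1",(.6342,-.1617),.0225,[(.6342,-.1617,.033,.0125),(.6342,-.1617,.061,.005)],half=25,k=12); ov("t2",(.6369,-.1554),.0225,[(.6369,-.1554,.033,.0125),(.6369,-.1554,.061,.005)],"top",half=25,k=12)
cv2.imwrite("pics/g1.png",np.hstack([cv2.resize(cv2.imread(f"pics/t{i}.png"),(390,390)) for i in(1,2)]))
pt=env.get_image("top"); ps=env.get_image("side")
cv2.imwrite("pics/g0.png",np.hstack([cv2.resize(ps["image"][170:300,200:380,::-1],None,fx=2.1,fy=2.1,interpolation=cv2.INTER_CUBIC),cv2.resize(pt["image"][130:260,200:380,::-1],None,fx=2.1,fy=2.1,interpolation=cv2.INTER_CUBIC)]))
E
```

```text
43.825 [ 0.41536027 -0.15518301  0.16457998]
large top [-1.3 -0.9]
large side [-2.3 -2.6]
medium top [-0.5 -1. ]
medium side [0.3 1.2]
small top [-2.1  0. ]
small side [2.6 7. ]
```

View pics/g0.png

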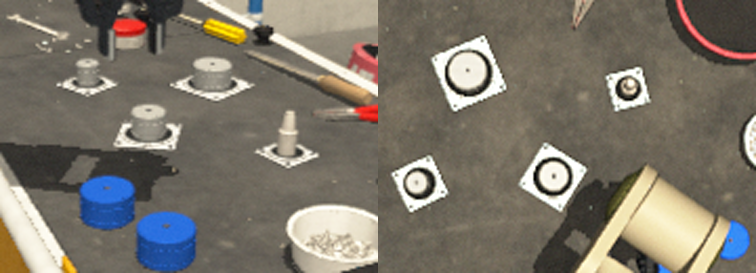

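View pics/g1.png

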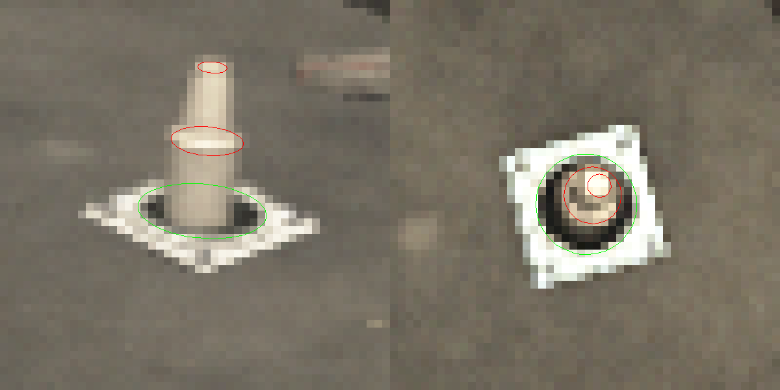

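```bash
python3 - <<'E'
from rig import env
print(env.close_job()); print(env.observe()["time_s"])
E
```

```text
the job is handed in; nothing more can be done
None
the job is handed in; nothing more can be done
```

I took the stack apart from the top down. The rivet set, small, medium and large dies each now stand upright on the floor of their own nest, and I handed the job in at about 44 s of the 115 s allowed. The rivet set and the medium and large dies were lowered until the wrist force showed contact, then released slowly. I placed the small die about 3 mm off at first, so I gripped it again and moved it in. It was set back at its earlier resting height, and the force still showed part of its weight hanging when I released it, so it may have dropped a few tenths of a millimetre.

**Last checks (offset from the nest centre, mm):**

| Part | Top view | Side view |
|---|---|---|
| die_large | about 1.6 | about 3.5 |
| die_medium | about 1.1 | about 1.2 |
| die_small | about 2 | about 7 |
| rivet_set | within about 1.5, by eye | within about 1.5, by eye |

- **Disagreement:** the two views do not agree on the small die. I put the side figure down to pixel size, since one pixel row there is about 7 mm in depth. The top view and the visible gap to the lip both show the die near the middle.
- **Rivet set:** rough readings earlier put it 2 mm off in the top view and 4 mm off in the side view. The final overlay looked centred, so I did not move it again.
- **Upright and undisturbed:** nothing toppled. I never went near the grease tin, rivet cup or the two blue look-alikes, and they look undisturbed in the pictures, though I did not re-measure them. The arm finished clear of everything.

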